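# Set out the candle sample tray

### The job

Open the stall's sample tray: lift the cover board off by its bar and lay it on the sloping easel, bar side up, centred and down against the lip, then fill the tray by standing every round, square and slab candle on the table upright in a nest of its own shape, fully home. Leave the cone candle and the honey jar where they are.

Things in the scene. Friction and masses are not known exactly. Their poses are not given: they have to be found in the camera images.
- round1_mid (a point): the middle, half-way up (32.5 mm above its foot), of a loose round pillar candle, beeswax, 50 mm diameter, 65 mm tall, about 0.13 kg, standing on the table, z up. It may be absent at a start. Its thin wick on top is look only
- round2_mid (a point): the middle, half-way up (32.5 mm above its foot), of a loose round pillar candle, beeswax, 50 mm diameter, 65 mm tall, about 0.13 kg, standing on the table, z up. It may be absent at a start. Its thin wick on top is look only
- square1_mid (a point): the middle, half-way up (32.5 mm above its foot), of a loose square pillar candle, beeswax, 42 x 42 mm, 65 mm tall, about 0.13 kg, standing on the table, z up. It may be absent at a start. Its thin wick on top is look only
- square2_mid (a point): the middle, half-way up (32.5 mm above its foot), of a loose square pillar candle, beeswax, 42 x 42 mm, 65 mm tall, about 0.13 kg, standing on the table, z up. It may be absent at a start. Its thin wick on top is look only
- slab1_mid (a point): the middle, half-way up (32.5 mm above its foot), of a loose flat slab-shaped candle, beeswax, 30 mm thick (along its x) by 62 mm wide (along its y), 65 mm tall, about 0.13 kg, standing on the table, z up. It may be absent at a start. Its thin wick on top is look only
- slab2_mid (a point): the middle, half-way up (32.5 mm above its foot), of a loose flat slab-shaped candle, beeswax, 30 mm thick (along its x) by 62 mm wide (along its y), 65 mm tall, about 0.13 kg, standing on the table, z up. It may be absent at a start. Its thin wick on top is look only
- round_nest1 (a point): centre of the floor of one round nest, 54 mm wide, 18 mm deep with a 3 mm chamfer at the mouth, in the tray. z up; x along the tray's short side. Nests of one shape are a pair, 86 mm apart along the tray's x; the three pairs lie side by side, 74 mm apart, in an order that varies. The floor is 14 mm above the table, the blocks' top 32 mm, the tray's rim 34 mm
- round_nest2 (a point): centre of the floor of one round nest, 54 mm wide, 18 mm deep with a 3 mm chamfer at the mouth, in the tray. z up; x along the tray's short side. Nests of one shape are a pair, 86 mm apart along the tray's x; the three pairs lie side by side, 74 mm apart, in an order that varies. The floor is 14 mm above the table, the blocks' top 32 mm, the tray's rim 34 mm
- square_nest1 (a point): centre of the floor of one square nest, 46 x 46 mm, sides along its x and y, 18 mm deep with a 3 mm chamfer at the mouth, in the tray. z up; x along the tray's short side. Nests of one shape are a pair, 86 mm apart along the tray's x; the three pairs lie side by side, 74 mm apart, in an order that varies. The floor is 14 mm above the table, the blocks' top 32 mm, the tray's rim 34 mm
- square_nest2 (a point): centre of the floor of one square nest, 46 x 46 mm, sides along its x and y, 18 mm deep with a 3 mm chamfer at the mouth, in the tray. z up; x along the tray's short side. Nests of one shape are a pair, 86 mm apart along the tray's x; the three pairs lie side by side, 74 mm apart, in an order that varies. The floor is 14 mm above the table, the blocks' top 32 mm, the tray's rim 34 mm
- slab_nest1 (a point): centre of the floor of one oblong nest, 34 mm along its x by 66 mm along its y, 18 mm deep with a 3 mm chamfer at the mouth, in the tray. z up; x along the tray's short side. Nests of one shape are a pair, 86 mm apart along the tray's x; the three pairs lie side by side, 74 mm apart, in an order that varies. The floor is 14 mm above the table, the blocks' top 32 mm, the tray's rim 34 mm
- slab_nest2 (a point): centre of the floor of one oblong nest, 34 mm along its x by 66 mm along its y, 18 mm deep with a 3 mm chamfer at the mouth, in the tray. z up; x along the tray's short side. Nests of one shape are a pair, 86 mm apart along the tray's x; the three pairs lie side by side, 74 mm apart, in an order that varies. The floor is 14 mm above the table, the blocks' top 32 mm, the tray's rim 34 mm
- tray: fixed dark wooden sample tray, 186 mm (its x) by 234 mm (its y), rim 34 mm above the table; origin at the centre of its underside. Six nests inside, hidden by the cover board at the start
- board_bar (a point): middle of the grip bar of the loose cover board: board 190 mm (its x) by 236 mm (its y) by 10 mm, 0.35 kg, with a bar 18 mm thick (along x), 90 mm long (along y), standing 34 mm up from the board's middle. This point is 30 mm above the board's underside and 14 mm below the bar's top; z points out of the board on the bar's side
- easel_face: sloping face of the fixed wooden easel: the tops of two runners 14 mm wide, 190 mm long, 130 mm apart, leaning 0.40 rad. Origin on the face, 78 mm above the table, midway between the runners; x points up the slope (away from the robot), z out of the face, y along the lip. The lip at the low end stands 14 mm proud of the face, its inner side at x = -0.096: a board down against the lip and centred has its underside centre at this origin and its bar's middle at z = 0.030
- cone_mid (a point): bystander, loose: cone-shaped candle, 58 mm wide, 75 mm tall, standing among the others; point 32.5 mm above its foot. Not part of the job
- honey: bystander, loose: honey jar, 68 mm wide, 100 mm tall, beyond the tray; origin at its foot
Mind the look-alikes: they are no part of the job. What is shaped like the part that bears round2_mid but purple or red is not meant.

How it is judged (in metres and radians):
On the way:
1. the cover board lies on the easel (x of board_bar in the frame of easel_face between -0.012 and 0.015 m and y of board_bar in the frame of easel_face between -0.03 and 0.03 m and z of board_bar in the frame of easel_face between 0.024 and 0.036 m and angle between the z axis of board_bar and the z axis of easel_face, either way round below 0.07 rad and angle between the x axis of board_bar and the x axis of easel_face, either way round below 0.15 rad), for 0.3 s.
At the end, for the whole second after the job is handed in: Board bar side up, flat on the runners (0.07 rad), turned under 0.15 rad, within 30 mm of centre, lower edge within 15 mm of the lip; each candle present upright (0.08 rad) in a nest of its shape, within 6 mm of its centre and 4 mm of its floor; all at rest (all of step 1 and linear speed of each of board, round1, round2, square1, square2, slab1, slab2 below 0.02 m/s and ((horizontal distance between round1_mid and round_nest1 below 0.006 m and z of round1_mid in the frame of round_nest1 between 0.028 and 0.0365 m) or (horizontal distance between round1_mid and round_nest2 below 0.006 m and z of round1_mid in the frame of round_nest2 between 0.028 and 0.0365 m)) and angle between each of round1_mid, round2_mid, square1_mid, square2_mid, slab1_mid, slab2_mid's own z axis and vertical below 0.08 rad and ((horizontal distance between round2_mid and round_nest1 below 0.006 m and z of round2_mid in the frame of round_nest1 between 0.028 and 0.0365 m) or (horizontal distance between round2_mid and round_nest2 below 0.006 m and z of round2_mid in the frame of round_nest2 between 0.028 and 0.0365 m)) and ((horizontal distance between square1_mid and square_nest1 below 0.006 m and z of square1_mid in the frame of square_nest1 between 0.028 and 0.0365 m) or (horizontal distance between square1_mid and square_nest2 below 0.006 m and z of square1_mid in the frame of square_nest2 between 0.028 and 0.0365 m)) and ((horizontal distance between square2_mid and square_nest1 below 0.006 m and z of square2_mid in the frame of square_nest1 between 0.028 and 0.0365 m) or (horizontal distance between square2_mid and square_nest2 below 0.006 m and z of square2_mid in the frame of square_nest2 between 0.028 and 0.0365 m)) and ((horizontal distance between slab1_mid and slab_nest1 below 0.006 m and z of slab1_mid in the frame of slab_nest1 between 0.028 and 0.0365 m) or (horizontal distance between slab1_mid and slab_nest2 below 0.006 m and z of slab1_mid in the frame of slab_nest2 between 0.028 and 0.0365 m)) and ((horizontal distance between slab2_mid and slab_nest1 below 0.006 m and z of slab2_mid in the frame of slab_nest1 between 0.028 and 0.0365 m) or (horizontal distance between slab2_mid and slab_nest2 below 0.006 m and z of slab2_mid in the frame of slab_nest2 between 0.028 and 0.0365 m))); the robot touches nothing.
It fails at once if a bystander (cone candle or honey jar) is moved by more than 40 mm (distance of any of cone_mid, honey from where it was at the start of the episode above 0.04 m).
Of round1, round2, square1, square2, slab1, slab2 only 4 to 6 are there at a start; the rules pass over those that are not, and their reading is None.
At some moment in a run one of round1, round2, square1, square2 may be knocked a few centimetres aside while the robot is not near it.
Once in a run the grip may slacken for a moment while it holds something.
It also fails if it takes over 210 s, if anything falls off the work surface, if the arm or the gripper's body presses on something with over 40 N, if the wrist force passes 120 N, or if a joint passes its speed limit or range.

### The arm

A 6-joint arm with a two-finger parallel gripper is mounted at the origin on the work surface. World frame = base frame: x ahead of the robot, y to its left, z up, the work surface at z = 0. Lengths are in mm, angles in rad, forces in N, time in s.
With the tool pointing down it reaches from about 300 to 875 mm from the base axis. Payload 6.4 kg.
Tool frame: the origin (TCP) lies midway between the tips of the shut fingers; the grasp point (between the pads) lies 19 mm behind it; z points along the fingers, y is the line along which they close (so a half turn about z gives the same grasp; the last joint's range is limited). The gripper opens to 85 mm and grips with 20 to 120 N. Pads are 22 mm wide; open, the fingers measure 114 mm over their backs; the gripper's body (76 mm by 85 mm) begins 54 mm behind the grasp point. The pads swing forward as they close: fully open they stand 13 mm farther back than shut.
Start: joints at [-1.387, 0.181, 1.607, -0, 1.354, -0.206], TCP at [218.519, -531.875, 231.288] pointing down, gripper open.
Joint ranges: [-2.99, 2.99], [-0.89, 2.07], [0.3, 2.58], [-1.14, 4.28], [0, 2.63], [-3.12, 3.12]. Speed limits (rad/s): [2.57, 2.57, 3.01, 3.14, 3.14, 3.14].

### API

Orientations are given as a unit quaternion [x, y, z, w].
In Python, from rig import monitor, snapshot, calibration, workorder, silhouettes gives the robot as it stands.
- The arm moves only by the shell command python3 -m creep 'ROWS'. ROWS is JSON, a list of rows, each a list of 3 entries, a list of its own where there are three numbers: the shift along the tool's x, y, z in m, then the turn, a rotation vector about the tool's x, y, z in degrees, then the finger opening in m, from 0 to 0.0854. A call has 1 to 10 rows; each row is the pose to reach, as a shift and turn from the pose commanded when the call began, along the tool's axes at that moment; what a row does not reach only later rows make up. A row lasts 1/12 s, in which the tool goes at most 41.7 mm and 7.16 degrees, less where a joint would pass 70% of its speed; a pose out of reach is approached as far as the arm can. A call with a gripper value outside its range is refused whole. The fingers move at their own pace and stop on an object; the grip force is fixed at half the most. Time passes only in rows, so rows that repeat a pose let the fingers close. It gives the time, the measured TCP pose, the force, the opening and the grip force at its end, in the units of the state.
- monitor.get_obs(): the state, without advancing time (a new reading comes with each control period).
- snapshot(name): name is "scene" or "top"; returns the picture (400x640x3 uint8, red, green, blue); there is no depth.
- calibration(name): a dict with "fx", "fy", "cx", "cy" (pixels), "pose" (4x4, takes a point from camera to world coordinates). Camera axes: x right, y down, z forward; pixel columns grow to the right and rows downward; lengths in mm; the calibration is good to about 2 mm. A picture is of the moment at which its call begins. calibration takes no time and is no camera call.
- workorder.sign_off(): hands the job in; it is judged then, once.
Trained networks look in the newest picture that a camera, given by its name, has taken for a name from the list of things; names that differ only in an ending like _2 or _b are one class to them, and where a whole thing is asked for, a point or a joint stands for the part that bears it (a point fixed in the world has none). Each returns a list of dicts, best first, with "confidence" (0 to 1); they miss things now and then, are a little off and sometimes report something else, mostly with a low value. They report only what shows in the picture. A call takes as long as a camera call. They do not tell look-alikes from the thing itself.
- silhouettes(camera, label): "pixels" (400x640 bool, what is visible of it) and "centre" ([row, column] in pixels, amid what is visible of it).
The state is a dict: "t": time; "joint_positions": joint angles; "qvel": joint speeds; "joint_torque": joint torques, N m; "position": TCP position; "tcp_rot": TCP orientation; "ft_force": force on the tool from outside, world axes, zero at the start; "ft_torque": the same for the moment, N m; "grip_width": finger opening in mm; "gripper_force": force on a finger pad.
Only numpy, scipy, OpenCV 4.12 (cv2) and the standard library are available. Lean on these libraries where they do the work, as an engineer would, in place of code of your own. Each camera call takes 0.05 s, during which the arm holds its last target. There are 200 camera calls.

## Working session

There is one attempt and no reset: what is moved stays moved. The work goes in short steps, Python scripts to look and compute and a shell command to move; the robot and the scene stay as the last step left them, time stands still between calls to the robot, and variables do not carry over. Pictures are saved under pics/ and viewed, at most 14 in all, crops included, and the job is handed in when it is done.

```bash
ls; mkdir -p pics
python3 - <<'E'
from rig import monitor, snapshot, calibration
import cv2,numpy as np
for n in("scene","top"):
    cv2.imwrite(f"pics/{n}0.png",snapshot(n)[:,:,::-1]); c=calibration(n); print(n,c["fx"],c["cx"],c["cy"],np.round(c["pose"],3).tolist())
o=monitor.get_obs();print(o["t"],o["position"],o["tcp_rot"],o["grip_width"])
E
```

```text
pics
scene 365.4953500448662 327.0663979578984 200.23470908575368 [[-0.294, 0.551, -0.781, 1338.213], [0.956, 0.161, -0.246, 183.478], [-0.01, -0.819, -0.574, 648.36], [0.0, 0.0, 0.0, 1.0]]
top 477.25726096912507 308.0698292702551 198.19597246496417 [[-0.001, -0.992, 0.123, 349.563], [-1.0, 0.002, 0.006, -51.064], [-0.006, -0.123, -0.992, 1513.878], [0.0, 0.0, 0.0, 1.0]]
0.1 [ 218.42529674 -531.37218114  230.47933165] [ 9.81067786e-01  1.93663090e-01  1.58802459e-05 -7.78405948e-04] 85.57938917954804
```

View pics/top0.png

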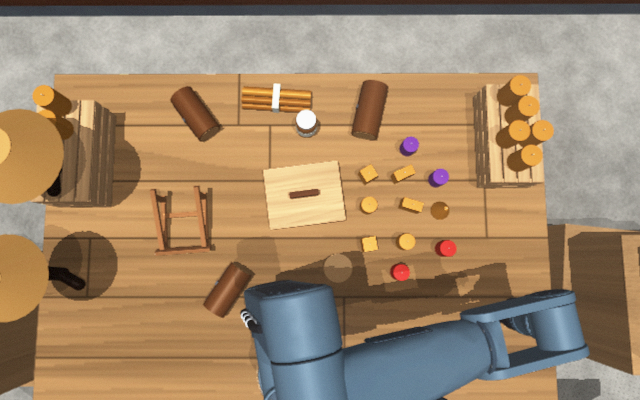

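View pics/scene0.png

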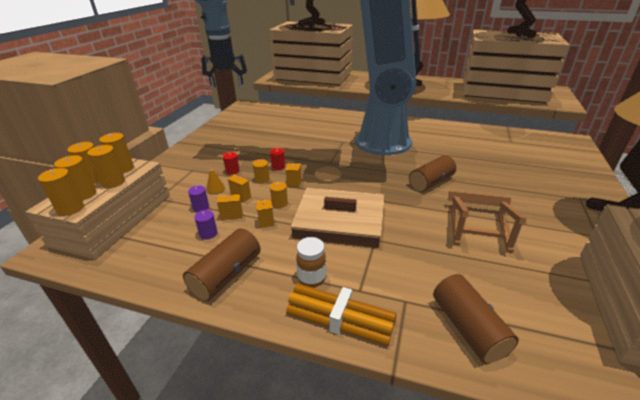

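The top picture shows the board with its bar at about (304,195) and the easel at (182,220), with its lip near row 250. All six candles are there: squares at (369,173) and (369,243), slabs at (403,173) and (411,205), rounds at (369,204) and (406,241). The cone is at (440,210), the jar at (306,122), and the purple and red pillars are look-alikes. The scene view agrees.

```bash
cat > h.py <<'E'
import numpy as np, cv2
from scipy.optimize import minimize
from scipy.spatial.transform import Rotation as R
from rig import monitor, snapshot, calibration, silhouettes
CAL={n:calibration(n) for n in("scene","top")}
def proj(n,P):
    c=CAL[n];T=np.linalg.inv(np.array(c["pose"]));p=np.atleast_2d(P)@T[:3,:3].T+T[:3,3]
    return np.c_[c["fx"]*p[:,0]/p[:,2]+c["cx"],c["fy"]*p[:,1]/p[:,2]+c["cy"]]
def ray(n,uv,z):
    c=CAL[n];T=np.array(c["pose"]);d=T[:3,:3]@[(uv[0]-c["cx"])/c["fx"],(uv[1]-c["cy"])/c["fy"],1]
    return T[:3,3]+d*(z-T[2,3])/d[2]
def box(sx,sy,z0,z1): return np.array([[a*sx/2,b*sy/2,z] for a in(-1,1) for b in(-1,1) for z in(z0,z1)])
def cyl(d,z0,z1): t=np.arange(0,2*np.pi,.2); return np.array([[d/2*np.cos(a),d/2*np.sin(a),z] for a in t for z in(z0,z1)])
MODEL={"round":[cyl(50,0,65)],"square":[box(42,42,0,65)],"slab":[box(30,62,0,65)],
 "board":[box(190,236,0,10),box(18,90,10,44)],"cone":[np.r_[cyl(58,0,1),[[0,0,75]]]]}
S=8
def render(n,parts,win):
    x0,y0,w,h=win; im=np.zeros((h*S,w*S),np.uint8)
    for P in parts:
        q=cv2.convexHull(((proj(n,P)+.5-[x0,y0])*S*16).astype(np.int32))
        cv2.fillConvexPoly(im,q,255,shift=4)
    return cv2.resize(im,(w,h),interpolation=cv2.INTER_AREA)/255.
def fit(parts,masks,p0,z=0,fixyaw=False):
    "masks {cam:bool}; p0=(x,y,yaw) mm,rad -> pose, cost"
    wins={}
    for n,m in masks.items():
        x,y,w,h=cv2.boundingRect(m.astype(np.uint8)); wins[n]=(x-8,y-8,w+16,h+16)
    mm={n:np.pad(m,20)[wins[n][1]+20:wins[n][1]+20+wins[n][3],wins[n][0]+20:wins[n][0]+20+wins[n][2]].astype(float) for n,m in masks.items()}
    def f(p):
        r=R.from_euler("z",0 if fixyaw else p[2]/50).as_matrix(); t=[p[0],p[1],z]
        return sum(((render(n,[P@r.T+t for P in parts],wins[n])-mm[n])**2).sum()/mm[n].sum() for n in masks)
    best=None
    for dy in ([0] if fixyaw else np.arange(-.7,.8,.35)):
        a=np.array([p0[0],p0[1],(p0[2]+dy)*50]); s=minimize(f,a,method="Nelder-Mead",options=dict(initial_simplex=[a,a+[6,0,0],a+[0,6,0],a+[0,0,8]],xatol=.05,fatol=1e-4,maxiter=200))
        if best is None or s.fun<best.fun: best=s
    return np.array([best.x[0],best.x[1],best.x[2]/50]),best.fun
def obs():
    o=monitor.get_obs(); print("t%.1f"%o["t"],"pos",np.round(o["position"],1),"rot",np.round(R.from_quat(o["tcp_rot"]).as_matrix(),3).tolist(),"F",np.round(o["ft_force"],1),"grip",round(float(o["grip_width"]),1),round(float(o["gripper_force"]),1)); return o
def colour(img,m): return img[m].mean(0)
def tocmd(target,yaw_y=None,rotm=None,pos=None,Rc=None):
    "shift in tool axes (mm) and rotvec deg to reach TCP target with desired rotation"
    o=monitor.get_obs(); Rc=R.from_quat(o["tcp_rot"]); sh=Rc.inv().apply(np.array(target)-o["position"])
    if yaw_y is not None:  # tool z down, tool y along angle yaw_y (mod pi), nearest
        cur=Rc.as_matrix()[:,1]; a=np.arctan2(cur[1],cur[0]); d=(yaw_y-a+np.pi/2)%np.pi-np.pi/2; b=a+d
        y=np.array([np.cos(b),np.sin(b),0]); zz=np.array([0,0,-1.]); rotm=np.c_[np.cross(y,zz),y,zz]
    rv=(Rc.inv()*R.from_matrix(rotm)).as_rotvec(degrees=True) if rotm is not None else np.zeros(3)
    return np.round(sh,1),np.round(rv,2)
E
python3 - <<'E'
from h import *
import pickle
D={}
I={n:snapshot(n) for n in("top","scene")}
for n in I:
    for l in("round1_mid","square1_mid","slab1_mid","cone_mid","board_bar","easel_face"):
        r=silhouettes(n,l); D[n,l]=r
        print(n,l,[(round(float(d["confidence"]),2),np.round(d["centre"][::-1]).tolist(),int(d["pixels"].sum()),colour(I[n],d["pixels"]).astype(int).tolist(),np.round(ray(n,d["centre"][::-1],33)[:2]).tolist()) for d in r if d["confidence"]>.2])
pickle.dump((I,D),open("d.pkl","wb"))
def crop(n,x,y,w,h,s): 
    a=I[n].copy(); return cv2.resize(a[y:y+h,x:x+w,::-1],(w*s,h*s),interpolation=cv2.INTER_CUBIC)
a=crop("top",140,170,90,90,4);b=crop("scene",430,175,110,90,4)
cv2.imwrite("pics/e.png",np.hstack([a,b]))
E
```

```text
top round1_mid [(0.54, [405.0, 242.0], 245, [227, 175, 82], [397.0, -341.0])]
top square1_mid [(0.55, [364.0, 173.0], 236, [214, 161, 75], [613.0, -218.0]), (0.5, [403.0, 243.0], 258, [221, 169, 80], [394.0, -335.0])]
top slab1_mid []
top cone_mid [(0.48, [437.0, 211.0], 267, [157, 104, 46], [492.0, -444.0])]
top board_bar [(0.91, [304.0, 196.0], 4598, [237, 206, 149], [539.0, -31.0])]
top easel_face [(0.74, [181.0, 245.0], 1076, [164, 109, 68], [389.0, 349.0])]
scene round1_mid [(0.73, [261.0, 170.0], 349, [134, 89, 21], [396.0, -341.0])]
scene square1_mid [(0.66, [264.0, 212.0], 414, [141, 93, 20], [605.0, -234.0])]
scene slab1_mid [(0.64, [232.0, 208.0], 576, [132, 87, 19], [615.0, -329.0])]
scene cone_mid [(0.86, [216.0, 187.0], 315, [138, 91, 22], [527.0, -433.0]), (0.72, [483.0, 199.0], 987, [118, 80, 50], [365.0, 355.0])]
scene board_bar [(0.74, [341.0, 214.0], 3696, [192, 149, 102], [553.0, -23.0])]
scene easel_face [(0.73, [483.0, 202.0], 986, [118, 80, 50], [382.0, 357.0])]
```

View pics/e.png

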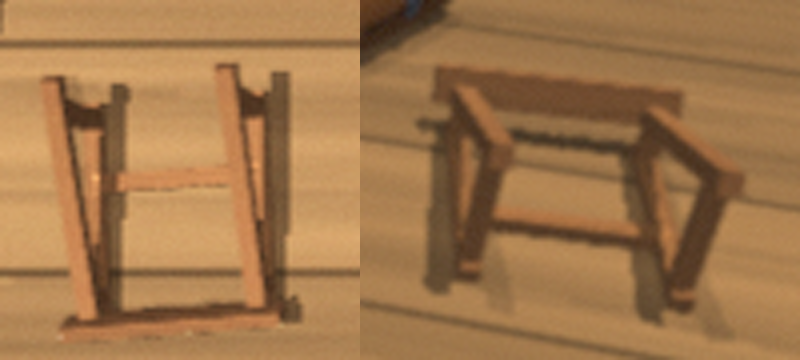

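The networks are coarse here, so I'll segment by colour and fit the models. The enlarged picture shows the easel's runner ends in the top view at (153,189), (161.5,249.5), (197,186.5) and (204,246). In the scene view they are at (464,212), (456,197), (522.5,220) and (504,203).

```bash
cat > seg.py <<'E'
from h import *
def segs(n,img,win):
    x0,y0,x1,y1=win; hsv=cv2.cvtColor(img,cv2.COLOR_RGB2HSV); h,s,v=cv2.split(hsv)
    thr=(s>(140 if n=="top" else 170))&(h>8)&(h<30)&(v>70)
    m=np.zeros(h.shape,np.uint8); m[y0:y1,x0:x1]=thr[y0:y1,x0:x1]
    k,L,st,c=cv2.connectedComponentsWithStats(m,connectivity=4)
    return [(c[i],st[i,4],L==i) for i in range(1,k) if st[i,4]>60]
E
python3 - <<'E'
from seg import *
import pickle
from scipy.optimize import least_squares
I,D=pickle.load(open("d.pkl","rb"))
for n,w in(("top",(350,150,460,265)),("scene",(190,150,310,240))):
    g=segs(n,I[n],w); print(n,[(np.round(c,1).tolist(),int(a),np.round(ray(n,c,33)[:2]).tolist()) for c,a,m in g])
img=I["top"];hsv=cv2.cvtColor(img,cv2.COLOR_RGB2HSV);print(hsv[204,364:374,1],hsv[204,380:390,1],hsv[190,340:350,1])
hs=cv2.cvtColor(I["scene"],cv2.COLOR_RGB2HSV);print(hs[170,250:275].tolist()[::3])
# board
mk={n:D[n,"board_bar"][0]["pixels"] for n in I}
for k in(["top"],["scene"],["top","scene"]): print("board",k,fit(MODEL["board"],{n:mk[n] for n in k},(540,-30,.15),z=34))
# easel
L=np.array([[95,65,0],[-95,65,0],[95,-65,0],[-95,-65,0]],float)
T=np.array([[153.2,189.5],[161.5,249.5],[196.8,186.5],[204.2,246.2]])
Sc=np.array([[522.5,220],[503.8,203],[464.2,212],[456.2,197]])
def pts(p):
    r=R.from_euler("z",p[2]).as_matrix()@R.from_euler("y",-.4).as_matrix(); return L@r.T+[p[0],p[1],78]
for k in("t","s","ts"):
    f=lambda p:np.r_[(proj("top",pts(p))-T).ravel() if "t" in k else [],(proj("scene",pts(p))-Sc).ravel() if "s" in k else []]
    s=least_squares(f,[480,350,0],x_scale=[1,1,.01]);print("easel",k,s.x.round(3),s.fun.round(1))
E
```

```text
top [([367.4, 174.0], 272, [609.0, -229.0]), ([402.2, 173.7], 288, [610.0, -339.0]), ([368.1, 205.0], 272, [511.0, -230.0]), ([410.5, 205.0], 318, [511.0, -362.0]), ([439.4, 210.2], 287, [495.0, -452.0]), ([405.0, 241.3], 298, [398.0, -342.0]), ([368.3, 243.6], 257, [391.0, -229.0])]
scene [([260.7, 170.3], 331, [395.0, -344.0]), ([278.0, 194.9], 1112, [514.0, -230.0]), ([214.1, 183.4], 291, [511.0, -450.0]), ([233.7, 197.8], 944, [566.0, -351.0])]
[155 158 154 156 159 139 137 161 159 164] [126 127 125 126 125 128 127 128 128 128] [ 84 104 131 128 134 129 132 132 134 130]
[[15, 133, 136], [16, 148, 122], [18, 209, 106], [18, 196, 108], [18, 215, 108], [18, 232, 112], [17, 169, 116], [16, 118, 104], [11, 151, 98]]
board ['top'] (array([ 5.43359099e+02, -3.02323907e+01,  1.27114335e-01]), np.float64(0.00748750062503146))
board ['scene'] (array([ 5.44938881e+02, -2.79756611e+01,  1.27766681e-01]), np.float64(0.016916707859614435))
board ['top', 'scene'] (array([ 5.44007656e+02, -2.93249369e+01,  1.29534106e-01]), np.float64(0.03318121455213556))
easel t [4.66387e+02 3.46853e+02 5.90000e-02] [-0.3 -0.1  0.4 -0.5 -0.1  0.3 -0.   0.3]
easel s [4.75254e+02 3.48817e+02 4.70000e-02] [-0.1 -0.3  0.   0.3  0.1 -0.1 -0.1  0.2]
easel ts [4.69187e+02 3.48530e+02 5.40000e-02] [-0.7 -1.2 -0.2 -1.5 -0.5 -0.6 -0.7 -0.5 -0.3 -1.9 -0.5 -1.   0.2 -1.4
 -0.3 -0.9]
```

```bash
python3 -m creep '[[[0.05,-0.035,0],[0,0,-7],0.06],[[0.1,-0.07,0],[0,0,-14],0.06],[[0.13,-0.09,0],[0,0,-21],0.06],[[0.16,-0.11,0],[0,0,-28],0.06],[[0.19,-0.13,0],[0,0,-35],0.06],[[0.22,-0.15,0],[0,0,-42],0.06],[[0.25,-0.17,0],[0,0,-48],0.06],[[0.29,-0.2,0],[0,0,-54],0.06],[[0.32,-0.22,0],[0,0,-60],0.06],[[0.32,-0.22,0],[0,0,-60],0.06]]'
python3 - <<'E'
from h import *
import pickle
obs(); print(tocmd((544,-29.5,140),yaw_y=.129))
I,D=pickle.load(open("d.pkl","rb"))
# candle fits, top only then both with joint mask
from seg import segs
C=[("square",609,-229),("slab",610,-339),("round",511,-230),("slab",511,-362),("round",398,-342),("square",391,-229)]
gt=segs("top",I["top"],(350,150,460,265))
for k,x,y in C:
    m=min(gt,key=lambda g:np.hypot(*(ray("top",g[0],33)[:2]-[x,y])))[2]
    print(k,*[np.round(v,3) for v in fit(MODEL[k],{"top":m},(x,y,0),fixyaw=k=="round")])
# scene: joint render consistency later
E
```

```text
t: 1.63
position: [432.8, -202.4, 231.6]
tcp_rot: [0.75, 0.662, 0.001, -0.0]
ft_force: [0.0, -0.4, -0.8]
grip_width: 59.7
gripper_force: 0.0
t1.6 pos [ 432.8 -202.4  231.6] rot [[0.124, 0.992, 0.001], [0.992, -0.124, 0.001], [0.001, 0.001, -1.0]] F [ 0.  -0.4 -0.8] grip 59.7 0.0
(array([185.2,  88.7,  92. ]), array([  0.08,  -0.07, -14.53]))
square [ 6.08987e+02 -2.29082e+02  5.12000e-01] 0.056
slab [ 6.09974e+02 -3.38484e+02  4.10000e-01] 0.058
round [ 5.10974e+02 -2.29071e+02  4.30000e-02] 0.049
slab [ 5.11211e+02 -3.61229e+02 -3.01000e-01] 0.047
round [ 3.98405e+02 -3.41411e+02  3.90000e-02] 0.059
square [ 3.91479e+02 -2.28186e+02  1.05000e-01] 0.095
```

```bash
python3 -m creep '[[[0.03,0.015,0.01],[0,0,-5],0.06],[[0.07,0.035,0.03],[0,0,-10],0.06],[[0.11,0.055,0.05],[0,0,-14.5],0.06],[[0.15,0.075,0.08],[0,0,-14.5],0.06],[[0.185,0.0885,0.092],[0,0,-14.5],0.06],[[0.185,0.0885,0.092],[0,0,-14.5],0.06],[[0.185,0.0885,0.092],[0,0,-14.5],0.06],[[0.185,0.0885,0.092],[0,0,-14.5],0.06]]'
python3 - <<'E'
from h import *
obs(); print(tocmd((544,-29.5,51),yaw_y=.129))
cv2.imwrite("pics/b1.png",cv2.resize(snapshot("scene")[90:290,240:480,::-1],(720,600),interpolation=cv2.INTER_CUBIC))
E
```

```text
t: 2.3
position: [543.1, -34.0, 138.5]
tcp_rot: [0.663, 0.749, -0.001, -0.001]
ft_force: [0.9, -0.3, 0.4]
grip_width: 59.9
gripper_force: 0.0
t2.3 pos [543.1 -34.  138.5] rot [[-0.122, 0.993, -0.002], [0.993, 0.122, 0.0], [0.0, -0.002, -1.0]] F [ 0.9 -0.3  0.4] grip 59.9 0.0
(array([ 4.3,  1.6, 87.5]), array([-0.1 , -0.03, -0.39]))
```

View pics/b1.png

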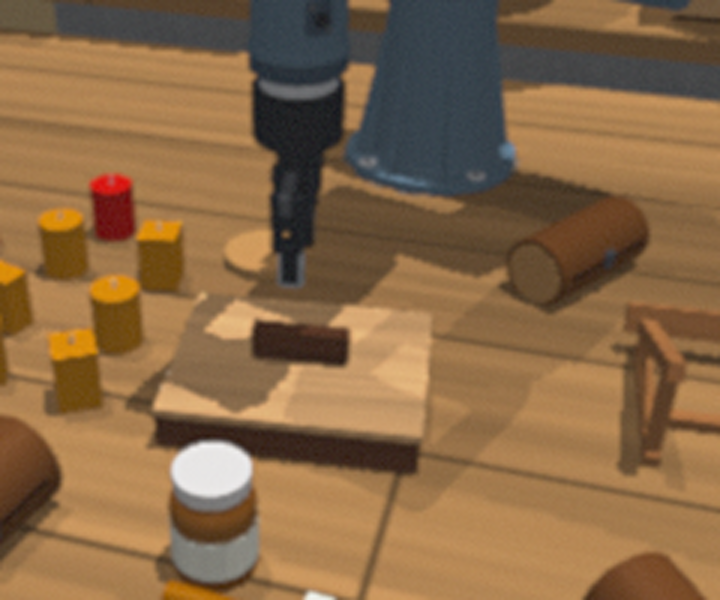

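The picture shows the fingers lined up above the bar, which spans about (255–350, 340) in the crop. I'll go down and grip.

```bash
python3 -m creep '[[[0.004,0.0015,0.03],[0,0,0],0.06],[[0.004,0.0015,0.06],[0,0,0],0.06],[[0.004,0.0015,0.075],[0,0,0],0.06],[[0.004,0.0015,0.087],[0,0,0],0.06],[[0.004,0.0015,0.087],[0,0,0],0.06],[[0.004,0.0015,0.087],[0,0,0],0.0],[[0.004,0.0015,0.087],[0,0,0],0.0],[[0.004,0.0015,0.087],[0,0,0],0.0],[[0.004,0.0015,0.087],[0,0,0],0.0],[[0.004,0.0015,0.087],[0,0,0],0.0]]'; python3 -m creep '[[[0,0,0],[0,0,0],0],[[0,0,0],[0,0,0],0],[[0,0,0],[0,0,0],0]]'
python3 -c "
from h import *
obs()"
```

```text
t: 3.18
position: [545.5, -31.6, 54.1]
tcp_rot: [0.664, 0.748, 0.0, 0.001]
ft_force: [-1.9, -2.0, 5.9]
grip_width: 17.0
gripper_force: 61.6
t: 3.43
position: [545.5, -31.6, 54.1]
tcp_rot: [0.664, 0.748, 0.0, 0.001]
ft_force: [-1.5, -1.2, 6.2]
grip_width: 16.7
gripper_force: 61.5
t3.4 pos [545.5 -31.6  54.1] rot [[-0.119, 0.993, 0.003], [0.993, 0.119, -0.001], [-0.001, 0.002, -1.0]] F [-1.5 -1.2  6.2] grip 16.7 61.5
```

```bash
python3 -m creep '[[[0,0,-0.01],[0,0,0],0],[[0,0,-0.03],[0,0,0],0],[[0,0,-0.05],[0,0,0],0],[[0,0,-0.07],[0,0,0],0],[[0,0,-0.09],[0,0,0],0],[[0,0,-0.11],[0,0,0],0],[[0,0,-0.13],[0,0,0],0],[[0,0,-0.15],[0,0,0],0],[[0,0,-0.16],[0,0,0],0],[[0,0,-0.16],[0,0,0],0]]'
python3 - <<'E'
from h import *
obs()
r=R.from_euler("z",.056)*R.from_euler("y",-.4); M=r.as_matrix()
Rt=np.c_[M[:,1],M[:,0],-M[:,2]]
for q in((6,0,110),(6,0,24)): print(np.round(r.apply(q)+[468,347.5,78]), tocmd(r.apply(q)+[468,347.5,78],rotm=Rt))
E
```

```text
t: 4.27
position: [545.6, -31.3, 215.2]
tcp_rot: [0.664, 0.748, 0.001, 0.002]
ft_force: [1.0, -0.9, -5.0]
grip_width: 16.9
gripper_force: 60.1
t4.3 pos [545.6 -31.3 215.2] rot [[-0.119, 0.993, 0.005], [0.993, 0.119, -0.001], [-0.002, 0.005, -1.0]] F [ 1.  -0.9 -5. ] grip 16.9 60.1
[431. 345. 182.] (array([387.8, -69.3,  32.5]), array([-22.65,  -0.63,   3.61]))
[464. 347. 102.] (array([385.8, -36.2, 111.9]), array([-22.65,  -0.63,   3.61]))
```

```bash
python3 -m creep '[[[0.015,-0.002,0],[0,0,0],0],[[0.045,-0.008,0],[-2,0,0.3],0],[[0.085,-0.015,0],[-5,0,0.7],0],[[0.125,-0.022,0],[-8,0,1.2],0],[[0.165,-0.03,0],[-11,0,1.7],0],[[0.205,-0.037,0.005],[-14,-0.3,2.2],0],[[0.245,-0.044,0.01],[-17,-0.4,2.7],0],[[0.285,-0.051,0.015],[-20,-0.5,3.2],0],[[0.32,-0.058,0.02],[-22.6,-0.6,3.6],0],[[0.345,-0.063,0.025],[-22.6,-0.6,3.6],0]]'
python3 - <<'E'
from h import *
obs()
r=R.from_euler("z",.056)*R.from_euler("y",-.4); M=r.as_matrix()
Rt=np.c_[M[:,1],M[:,0],-M[:,2]]
for q in((6,0,110),(6,0,40),(6,0,23)): print(np.round(r.apply(q)+[468,347.5,78]), tocmd(r.apply(q)+[468,347.5,78],rotm=Rt))
E
```

```text
t: 5.1
position: [435.7, 306.1, 184.1]
tcp_rot: [0.673, 0.713, 0.142, 0.133]
ft_force: [-0.0, -0.7, -5.6]
grip_width: 16.8
gripper_force: 60.0
t5.1 pos [435.7 306.1 184.1] rot [[-0.058, 0.923, 0.381], [0.998, 0.053, 0.024], [0.002, 0.381, -0.924]] F [-0.  -0.7 -5.6] grip 16.8 60.0
[431. 345. 182.] (array([39.5, -3.4,  1.3]), array([-0.49, -0.15,  0.08]))
[458. 347. 117.] (array([39.3, -2.8, 71.3]), array([-0.49, -0.15,  0.08]))
[465. 347. 102.] (array([39.3, -2.6, 88.3]), array([-0.49, -0.15,  0.08]))
```

```bash
python3 -m creep '[[[0.02,-0.002,0],[-0.5,0,0],0],[[0.039,-0.003,0.005],[-0.5,-0.1,0],0],[[0.039,-0.003,0.02],[-0.5,-0.1,0],0],[[0.039,-0.003,0.04],[-0.5,-0.1,0],0],[[0.039,-0.003,0.055],[-0.5,-0.1,0],0],[[0.039,-0.003,0.065],[-0.5,-0.1,0],0],[[0.039,-0.003,0.065],[-0.5,-0.1,0],0],[[0.039,-0.003,0.065],[-0.5,-0.1,0],0]]'
python3 - <<'E'
from h import *
obs()
a=cv2.resize(snapshot("top")[160:280,120:240,::-1],(400,400),interpolation=cv2.INTER_CUBIC)
b=cv2.resize(snapshot("scene")[130:250,420:540,::-1],(400,400),interpolation=cv2.INTER_CUBIC)
cv2.imwrite("pics/b2.png",np.hstack([a,b]))
E
```

```text
t: 5.77
position: [459.5, 343.7, 124.7]
tcp_rot: [0.674, 0.712, 0.144, 0.137]
ft_force: [0.7, 0.2, -4.5]
grip_width: 17.0
gripper_force: 60.0
t5.8 pos [459.5 343.7 124.7] rot [[-0.055, 0.92, 0.389], [0.998, 0.051, 0.021], [-0.001, 0.39, -0.921]] F [ 0.7  0.2 -4.5] grip 17.0 60.0
```

View pics/b2.png

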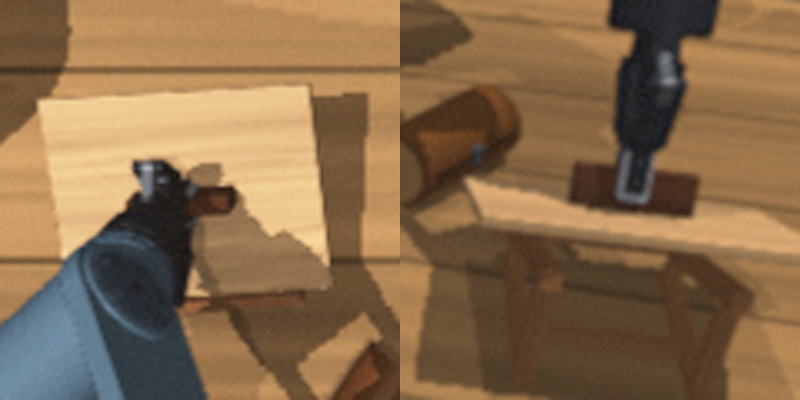

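The picture shows the board hovering square over the easel. In the top half the lip is just below the board's lower edge, near (245,300). I'll lower it.

```bash
python3 -m creep '[[[0.002,0.001,0.006],[0,0,0],0],[[0.003,0.001,0.012],[0,0,0],0],[[0.003,0.001,0.017],[0,0,0],0],[[0.003,0.001,0.02],[0,0,0],0],[[0.003,0.001,0.02],[0,0,0],0],[[0.003,0.001,0.02],[0,0,0],0]]';python3 -m creep '[[[0,0,0.002],[0,0,0],0],[[0,0,0.004],[0,0,0],0],[[0,0,0.004],[0,0,0],0]]'
python3 - <<'E'
from h import *
o=obs()
r=R.from_euler("z",.056)*R.from_euler("y",-.4);print(r.inv().apply(o["position"]-[468,347.5,78]))
E
```

```text
t: 6.37
position: [469.1, 347.6, 107.7]
tcp_rot: [0.673, 0.712, 0.145, 0.137]
ft_force: [-0.1, 0.4, -4.4]
grip_width: 16.7
gripper_force: 60.1
t: 6.62
position: [470.8, 347.8, 104.3]
tcp_rot: [0.673, 0.712, 0.145, 0.137]
ft_force: [0.7, -0.4, -4.3]
grip_width: 17.2
gripper_force: 60.1
t6.6 pos [470.8 347.8 104.3] rot [[-0.055, 0.918, 0.392], [0.998, 0.051, 0.022], [0.0, 0.392, -0.92]] F [ 0.7 -0.4 -4.3] grip 17.2 60.1
[12.86274875  0.09530807 23.08364981]
```

```bash
python3 -m creep '[[[0,-0.003,0.001],[0,0,0],0],[[0,-0.005,0.002],[0,0,0],0],[[0,-0.005,0.003],[0,0,0],0],[[0,-0.005,0.003],[0,0,0],0]]';python3 -m creep '[[[0,0,0.002],[0,0,0],0],[[0,0,0.003],[0,0,0],0],[[0,0,0.003],[0,0,0],0]]'
python3 - <<'E'
from h import *
o=obs()
r=R.from_euler("z",.056)*R.from_euler("y",-.4);print(r.inv().apply(o["position"]-[468,347.5,78]))
E
```

```text
t: 6.95
position: [466.7, 347.6, 100.0]
tcp_rot: [0.673, 0.712, 0.145, 0.137]
ft_force: [-6.6, -3.3, 3.8]
grip_width: 17.0
gripper_force: 61.4
t: 7.2
position: [466.8, 347.6, 99.9]
tcp_rot: [0.673, 0.712, 0.144, 0.138]
ft_force: [-32.7, -13.4, 38.4]
grip_width: 17.3
gripper_force: 67.4
t7.2 pos [466.8 347.6  99.9] rot [[-0.055, 0.919, 0.391], [0.998, 0.051, 0.02], [-0.001, 0.391, -0.92]] F [-32.7 -13.4  38.4] grip 17.3 67.4
[ 7.40648334  0.14107332 20.6752143 ]
```

```bash
python3 -m creep '[[[0,0,-0.002],[0,0,0],0],[[0,0,-0.0025],[0,0,0],0],[[0,-0.002,-0.0025],[0,0,0],0],[[0,-0.002,-0.0025],[0,0,0],0]]';python3 -m creep '[[[0,-0.002,0],[0,0,0],0],[[0,-0.003,0],[0,0,0],0],[[0,-0.003,0],[0,0,0],0]]';python3 -m creep '[[[0,-0.002,0],[0,0,0],0],[[0,-0.003,0],[0,0,0],0],[[0,-0.003,0],[0,0,0],0]]'
python3 - <<'E'
from h import *
o=obs()
r=R.from_euler("z",.056)*R.from_euler("y",-.4);print(r.inv().apply(o["position"]-[468,347.5,78]))
E
```

```text
t: 7.53
position: [466.9, 348.2, 100.1]
tcp_rot: [0.673, 0.711, 0.147, 0.138]
ft_force: [-3.9, -2.6, 9.3]
grip_width: 17.0
gripper_force: 62.1
t: 7.78
position: [465.0, 348.5, 99.4]
tcp_rot: [0.673, 0.711, 0.148, 0.138]
ft_force: [-1.0, -1.3, 6.5]
grip_width: 16.7
gripper_force: 61.5
t: 8.03
position: [462.3, 348.5, 98.2]
tcp_rot: [0.673, 0.711, 0.148, 0.138]
ft_force: [-0.2, 0.3, 7.7]
grip_width: 16.8
gripper_force: 61.5
t8.0 pos [462.3 348.5  98.2] rot [[-0.055, 0.917, 0.396], [0.998, 0.05, 0.025], [0.003, 0.397, -0.918]] F [-0.2  0.3  7.7] grip 16.8 61.5
[ 2.71701456  1.27348607 20.79186606]
```

```bash
for i in 1; do python3 -m creep '[[[0,-0.002,0],[0,0,0],0],[[0,-0.003,0],[0,0,0],0],[[0,-0.003,0],[0,0,0],0]]';python3 -m creep '[[[0,-0.002,0],[0,0,0],0],[[0,-0.003,0],[0,0,0],0],[[0,-0.003,0],[0,0,0],0]]'; done
```

```text
t: 8.28
position: [459.6, 348.4, 97.1]
tcp_rot: [0.673, 0.711, 0.148, 0.138]
ft_force: [0.7, -0.6, 7.1]
grip_width: 16.7
gripper_force: 61.5
t: 8.53
position: [457.9, 348.8, 96.7]
tcp_rot: [0.673, 0.711, 0.149, 0.139]
ft_force: [4.7, 2.0, 4.2]
grip_width: 16.5
gripper_force: 61.2
```

```bash
python3 -m creep '[[[0,-0.001,0],[0,0,0],0],[[0,-0.0015,0],[0,0,0],0],[[0,-0.0015,0],[0,0,0],0]]'; python3 -m creep '[[[0,0,0],[0,0,0],0.04],[[0,0,0],[0,0,0],0.05],[[0,0,0],[0,0,0],0.05],[[0,0,0],[0,0,0],0.05],[[0,0,0],[0,0,0],0.05],[[0,0,-0.02],[0,0,0],0.05],[[0,0,-0.05],[0,0,0],0.05],[[0,0,-0.08],[0,0,0],0.05],[[0,0,-0.12],[0,0,0],0.05],[[0,0,-0.15],[0,0,0],0.05]]'
python3 -c "
from h import *
o=obs(); print(tocmd((480,100,260),yaw_y=.129))"
```

```text
t: 8.78
position: [457.5, 349.0, 96.8]
tcp_rot: [0.672, 0.711, 0.15, 0.139]
ft_force: [6.4, 1.5, 5.4]
grip_width: 16.7
gripper_force: 61.2
t: 9.62
position: [393.8, 343.6, 233.2]
tcp_rot: [0.673, 0.712, 0.146, 0.137]
ft_force: [1.0, -0.4, 0.2]
grip_width: 49.7
gripper_force: 0.0
t9.6 pos [393.8 343.6 233.2] rot [[-0.055, 0.918, 0.392], [0.998, 0.05, 0.023], [0.001, 0.393, -0.92]] F [ 1.  -0.4  0.2] grip 49.7 0.0
(array([-247.9,   77.4,    3.7]), array([23.12,  0.79, -4.17]))
```

```bash
python3 -m creep '[[[-0.03,0.01,0],[5,0,-1],0.07],[[-0.07,0.02,0],[10,0.3,-2],0.07],[[-0.1,0.03,0],[15,0.4,-3],0.07],[[-0.13,0.04,0],[20,0.6,-4],0.07],[[-0.13,0.04,0],[23.1,0.8,-4.2],0.07],[[-0.13,0.04,0],[23.1,0.8,-4.2],0.07]]'
python3 - <<'E'
from h import *
obs()
a=cv2.resize(snapshot("top")[150:270,130:370,::-1],(800,400),interpolation=cv2.INTER_CUBIC)
cv2.imwrite("pics/t3.png",a)
E
```

```text
t: 10.12
position: [440.8, 213.8, 247.0]
tcp_rot: [0.662, 0.75, -0.001, -0.0]
ft_force: [-1.0, 0.4, 0.3]
grip_width: 70.1
gripper_force: 0.0
t10.1 pos [440.8 213.8 247. ] rot [[-0.124, 0.992, -0.001], [0.992, 0.124, -0.001], [-0.0, -0.001, -1.0]] F [-1.   0.4  0.3] grip 70.1 0.0
```

View pics/t3.png

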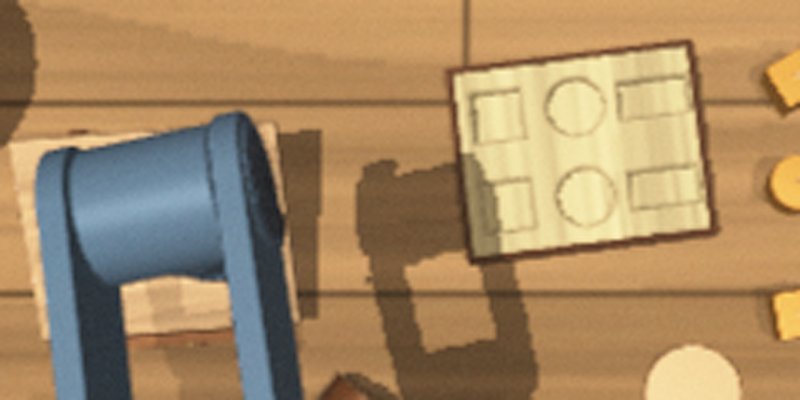

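The top crop shows the bared tray. The square nests are on the left at (498,117) and (509,206), the rounds in the middle at (575,107) and (585,196), and the slabs on the right at (655,99) and (664,187). The board lies on the easel, partly hidden by the arm.

Run:
```python
from h import *
from scipy.optimize import least_squares
snapshot("scene")
mk={}
for n in("top","scene"):
    r=silhouettes(n,"tray"); print(n,[(round(float(d["confidence"]),2),np.round(d["centre"]).tolist(),int(d["pixels"].sum())) for d in r][:3])
    if r and r[0]["confidence"]>.4: mk[n]=r[0]["pixels"]
P=[box(186,234,0,34)]
for k in list(mk): print(k,fit(P,{k:mk[k]},(544,-29.5,.129)))
if len(mk)==2: print("both",fit(P,mk,(544,-29.5,.129)))
T=np.array([[302.5,182.1],[305.5,208.8],[279.4,185.1],[282.7,211.8],[326.5,179.7],[329.2,206.1]])-.35
L=np.array([[43,0,32],[-43,0,32],[43,74,32],[-43,74,32],[43,-74,32],[-43,-74,32]],float)
f=lambda p:(proj("top",R.from_euler("z",p[2]).apply(L)+[p[0],p[1],0])-T).ravel()
s=least_squares(f,[544,-29,.13],x_scale=[1,1,.01]);print(s.x,s.fun.round(2))
```

```text
top [(0.66, [221.0, 321.0], 66), (0.45, [194.0, 329.0], 1338)]
scene [(0.93, [234.0, 338.0], 1080), (0.32, [263.0, 308.0], 1341), (0.21, [177.0, 292.0], 328)]
top (array([758.        , -63.5       ,  -8.14433333]), np.float64(1.0))
scene (array([8.65588477e+02, 2.14911523e+02, 7.29795610e-01]), np.float64(1.0))
both (array([ 988.   , -131.5  ,  -16.251]), np.float64(2.0))
[ 5.42579657e+02 -2.99035872e+01  1.15328658e-01] [ 0.23 -0.03  0.39  0.32 -0.07 -0.3  -0.38  0.08 -0.39 -0.35  0.23  0.27]
```

```bash
cat > go.py <<'E'
from seg import *
TRAY=[542.8,-30,.118]
def state(k=4):
    "averaged measured pose"
    P=[];Q=[];im=None
    for i in range(k):
        im=snapshot("top"); o=monitor.get_obs(); P.append(o["position"]);Q.append(o["tcp_rot"])
    return np.mean(P,0),R.from_quat(Q).mean(),im,np.std(P,0)
def cmd(p,Rc,target,yaw):
    c=Rc.as_matrix()[:,1];a=np.arctan2(c[1],c[0]);d=(yaw-a+np.pi/2)%np.pi-np.pi/2;b=a+d
    y=np.array([np.cos(b),np.sin(b),0]);z=np.array([0,0,-1.]);M=np.c_[np.cross(y,z),y,z]
    return np.round(Rc.inv().apply(np.array(target)-p)/1000,4),np.round((Rc.inv()*R.from_matrix(M)).as_rotvec(degrees=True),1)
def candle(kind,x,y):
    p,Rc,im,sd=state();print("at",p.round(1),"sd",sd.round(1),"grip",monitor.get_obs()["grip_width"].round(1),"t",monitor.get_obs()["t"])
    g=segs("top",im,(340,140,470,275))
    print("seen",[np.round(ray("top",c,33)[:2]).astype(int).tolist()+[int(a)] for c,a,m in g])
    m=min(g,key=lambda g:np.hypot(*(ray("top",g[0],33)[:2]-[x,y])))[2]
    q,c=fit(MODEL[kind],{"top":m},(x,y,0),fixyaw=kind=="round");print("pose",q.round(3),"cost",round(c,3))
    tr=TRAY[2]; yaw={"round":tr,"slab":q[2],"square":(q[2]-tr+np.pi/4)%(np.pi/2)-np.pi/4+tr}[kind]
    yaw=(yaw+np.pi/2)%np.pi-np.pi/2
    for z in(140,30): print(z,"yaw",round(yaw,3),*[v.tolist() for v in cmd(p,Rc,(q[0],q[1],z),yaw)])
def place(kind,i):
    "i=+1 far nest, -1 near"
    p,Rc,im,sd=state();print("at",p.round(1),"sd",sd.round(1),"grip",monitor.get_obs()["grip_width"].round(1),"t",monitor.get_obs()["t"])
    n=R.from_euler("z",TRAY[2]).apply([43*i,{"square":74,"round":0,"slab":-74}[kind],0])[:2]+TRAY[:2]
    print("nest",n.round(1))
    for z in(150,60,44): print(z,*[v.tolist() for v in cmd(p,Rc,(n[0],n[1],z),TRAY[2])])
E
python3 -c "
from go import *
candle('round',511,-230)"
```

```text
Traceback (most recent call last):
  File "go.py", line 14, in candle
    p,Rc,im,sd=state();print("at",p.round(1),"sd",sd.round(1),"grip",monitor.get_obs()["grip_width"].round(1),"t",monitor.get_obs()["t"])
                                                                     ^^^^^^^^^^^^^^^^^^^^^^^^^^^^^^^^^^^^^
AttributeError: 'float' object has no attribute 'round'
```

```bash
sed -i 's/monitor.get_obs()\["grip_width"\].round(1)/round(float(monitor.get_obs()["grip_width"]),1)/' go.py
python3 -c "
from go import *
candle('round',511,-230)"
```

```text
at [438.1 216.3 247. ] sd [0.2 0.1 0. ] grip 70.0 t 10.7167
seen [[609, -229, 274], [611, -339, 289], [511, -230, 277], [511, -362, 316], [495, -451, 292], [398, -342, 300], [392, -229, 258]]
pose [ 5.11365e+02 -2.29075e+02  2.90000e-02] cost 0.046
140 yaw 0.118 [-0.4511, 0.0146, 0.1072] [0.0, 0.0, 0.7]
30 yaw 0.118 [-0.451, 0.0145, 0.2172] [0.0, 0.0, 0.7]
```

```bash
python3 -m creep '[[[-0.03,0,0],[0,0,0.7],0.08],[[-0.07,0.002,0],[0,0,0.7],0.08],[[-0.11,0.004,0],[0,0,0.7],0.08],[[-0.15,0.006,0],[0,0,0.7],0.08],[[-0.19,0.008,0],[0,0,0.7],0.08],[[-0.23,0.01,0],[0,0,0.7],0.08],[[-0.27,0.01,0.01],[0,0,0.7],0.08],[[-0.31,0.012,0.02],[0,0,0.7],0.08],[[-0.35,0.014,0.04],[0,0,0.7],0.08],[[-0.39,0.0145,0.06],[0,0,0.7],0.08]]'; python3 -m creep '[[[-0.03,0,0.02],[0,0,0],0.08],[[-0.05,0,0.04],[0,0,0],0.08],[[-0.061,0,0.0472],[0,0,0],0.08],[[-0.061,0,0.0472],[0,0,0],0.08],[[-0.061,0,0.0472],[0,0,0],0.08],[[-0.061,0,0.0472],[0,0,0],0.08]]'
cat > tray.py <<'E'
from h import *
from scipy.optimize import minimize
def outlines():
    o=[]
    def sq(cx,cy,a,b,z):
        t=np.linspace(-1,1,30); return np.r_[[[cx+a/2*s,cy+b/2*u,z] for s in t for u in(-1,1)],[[cx+a/2*u,cy+b/2*s,z] for s in t for u in(-1,1)]]
    for i in(-43,43):
        o+=[sq(i,74,46,46,29),sq(i,-74,34,66,29)]; t=np.linspace(0,6.28,90); o.append(np.c_[i+27*np.cos(t),27*np.sin(t),0*t+29])
    return np.vstack(o)
O=outlines()
def grad(img):
    g=cv2.cvtColor(img,cv2.COLOR_RGB2GRAY).astype(np.float32); return cv2.GaussianBlur(cv2.morphologyEx(g,cv2.MORPH_BLACKHAT,np.ones((5,5))),(0,0),.8)
def fittray(imgs,p0=(542.8,-30,.118)):
    G={n:grad(i) for n,i in imgs.items()}
    def f(p):
        P=R.from_euler("z",p[2]/100).apply(O)+[p[0],p[1],0]; s=0
        for n in G:
            q=proj(n,P).astype(np.float32); v=cv2.remap(G[n],q[:,:1],q[:,1:],cv2.INTER_LINEAR); s-=np.minimum(v,20).mean()
        return s
    a=np.array([p0[0],p0[1],p0[2]*100]);s=minimize(f,a,method="Nelder-Mead",options=dict(initial_simplex=[a,a+[4,0,0],a+[0,4,0],a+[0,0,3]]));return s.x*[1,1,.01],s.fun
E
python3 - <<'E'
from tray import *
from go import *
p,Rc,im,sd=state(2); sc=snapshot("scene")
for k in({"top":im},{"scene":sc},{"top":im,"scene":sc}): print(list(k),fittray(k))
print(p,sd,*[v.tolist() for v in cmd(p,Rc,(511.4,-229.1,30),.118)])
q=R.from_euler("z",.118).apply(O)+[542.8,-30,0]
def draw(n,img,w):
    x,y,W,H=w; a=cv2.resize(img[y:y+H,x:x+W,::-1],None,fx=6,fy=6,interpolation=cv2.INTER_CUBIC)
    for u,v in proj(n,q): cv2.circle(a,(int((u+.5-x)*6),int((v+.5-y)*6)),0,(255,0,0),-1)
    return a
a=draw("top",im,(260,160,66+24,72));
b=draw("scene",sc,(285,185,105,62))
b=cv2.resize(b,(400,236)); a=cv2.resize(a,(400,320)); cv2.imwrite("pics/tr.png",np.vstack([a,b]))
E
```

```text
t: 11.55
position: [503.1, -166.0, 190.0]
tcp_rot: [0.665, 0.747, 0.0, 0.001]
ft_force: [0.7, 0.1, 0.8]
grip_width: 79.8
gripper_force: 0.0
t: 12.05
position: [510.3, -223.3, 143.9]
tcp_rot: [0.664, 0.748, 0.0, 0.001]
ft_force: [-0.0, -0.2, 1.1]
grip_width: 79.7
gripper_force: 0.0
['top'] (array([ 5.43319331e+02, -3.06139084e+01,  1.14870935e-01]), np.float64(-16.31096076965332))
['scene'] (array([ 5.47078762e+02, -2.83681517e+01,  1.27121173e-01]), np.float64(-12.74459171295166))
['top', 'scene'] (array([ 5.45658557e+02, -2.91955838e+01,  1.21766444e-01]), np.float64(-28.161569595336914))
[ 510.41966335 -223.24518583  144.19589058] [0.03817389 0.01428844 0.03618775] [-0.0057, 0.0001, 0.1142] [0.1, 0.1, 0.0]
```

View pics/tr.png

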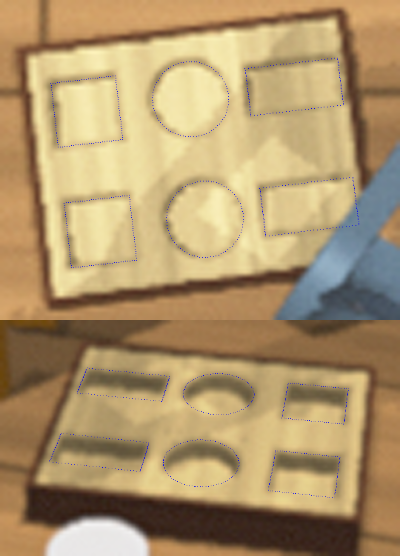

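The overlay matches all six nest mouths in both views: squares on the left, rounds in the middle, slabs on the right in the top crop. The arm stopped 6 mm short of its target, so I'll correct that on the way down.

```bash
sed -i 's/^TRAY=.*/TRAY=[544.0,-30,.118]/' go.py
python3 -m creep '[[[-0.0057,0,0.03],[0,0,0],0.08],[[-0.0057,0,0.06],[0,0,0],0.08],[[-0.0057,0,0.09],[0,0,0],0.08],[[-0.0057,0,0.113],[0,0,0],0.08],[[-0.0057,0,0.113],[0,0,0],0.08],[[-0.0057,0,0.113],[0,0,0],0.0],[[-0.0057,0,0.113],[0,0,0],0.0],[[-0.0057,0,0.113],[0,0,0],0.0],[[-0.0057,0,0.113],[0,0,0],0.0],[[-0.0057,0,0.113],[0,0,0],0.0]]'
python3 -m creep '[[[0,0,0],[0,0,0],0],[[0,0,0],[0,0,0],0],[[0,0,-0.01],[0,0,0],0],[[0,0,-0.03],[0,0,0],0],[[0,0,-0.05],[0,0,0],0],[[0,0,-0.07],[0,0,0],0],[[0,0,-0.09],[0,0,0],0],[[0,0,-0.11],[0,0,0],0],[[0,0,-0.11],[0,0,0],0],[[0,0,-0.11],[0,0,0],0]]'
python3 -c "
from go import *
place('round',1)"
```

```text
t: 13.03
position: [512.1, -231.1, 32.3]
tcp_rot: [0.664, 0.747, 0.0, 0.003]
ft_force: [0.4, 1.6, 7.6]
grip_width: 49.4
gripper_force: 46.4
t: 13.87
position: [511.1, -230.5, 141.5]
tcp_rot: [0.664, 0.747, -0.0, 0.002]
ft_force: [-0.1, 0.8, -1.4]
grip_width: 49.1
gripper_force: 62.1
at [ 509.7 -229.5  138.9] sd [0.3 0.2 0.7] grip 48.6 t 14.0667
nest [586.7 -24.9]
150 [0.1941, 0.1004, -0.0111] [-0.1, -0.0, -0.0]
60 [0.1941, 0.1005, 0.0789] [-0.1, -0.0, -0.0]
44 [0.1941, 0.1005, 0.0949] [-0.1, -0.0, -0.0]
```

```bash
python3 -m creep '[[[0.01,0.005,0],[0,0,0],0],[[0.03,0.015,0],[0,0,0],0],[[0.06,0.03,0],[0,0,0],0],[[0.09,0.047,0],[0,0,0],0],[[0.12,0.063,0],[0,0,0],0],[[0.15,0.08,0],[0,0,0],0],[[0.18,0.093,0.02],[0,0,0],0],[[0.194,0.1005,0.04],[0,0,0],0],[[0.194,0.1005,0.05],[0,0,0],0],[[0.194,0.1005,0.06],[0,0,0],0]]'
python3 -c "
from go import *
place('round',1)"
```

```text
t: 14.9
position: [586.3, -23.8, 77.5]
tcp_rot: [0.663, 0.748, -0.001, -0.001]
ft_force: [-0.4, 0.1, -1.3]
grip_width: 48.7
gripper_force: 62.3
at [586.2 -25.7  77.8] sd [0.8 0.7 1.4] grip 48.3 t 15.1
nest [586.7 -24.9]
150 [0.0007, 0.0004, -0.0722] [-0.2, -0.0, -0.1]
60 [0.0007, 0.0007, 0.0178] [-0.2, -0.0, -0.1]
44 [0.0007, 0.0007, 0.0338] [-0.2, -0.0, -0.1]
```

```bash
python3 -m creep '[[[0.0005,0.0005,0.006],[0,0,0],0],[[0.0005,0.0005,0.012],[0,0,0],0],[[0.0005,0.0005,0.017],[0,0,0],0],[[0.0005,0.0005,0.021],[0,0,0],0],[[0.0005,0.0005,0.021],[0,0,0],0]]'; python3 -m creep '[[[0,0,0.003],[0,0,0],0],[[0,0,0.006],[0,0,0],0],[[0,0,0.008],[0,0,0],0],[[0,0,0.008],[0,0,0],0],[[0,0,0.008],[0,0,0],0]]'
```

```text
t: 15.52
position: [587.0, -25.1, 57.4]
tcp_rot: [0.665, 0.747, -0.001, -0.001]
ft_force: [-0.2, -0.1, -0.7]
grip_width: 48.8
gripper_force: 62.3
t: 15.93
position: [587.8, -24.9, 50.4]
tcp_rot: [0.664, 0.747, -0.0, 0.0]
ft_force: [0.4, 0.1, -1.5]
grip_width: 48.7
gripper_force: 62.3
```

```bash
python3 -m creep '[[[0,0,0.002],[0,0,0],0],[[0,0,0.004],[0,0,0],0],[[0,0,0.004],[0,0,0],0]]'; python3 -m creep '[[[0,0,0.001],[0,0,0],0],[[0,0,0.002],[0,0,0],0],[[0,0,0.002],[0,0,0],0]]'
```

```text
t: 16.18
position: [588.0, -25.0, 46.5]
tcp_rot: [0.664, 0.747, -0.0, 0.0]
ft_force: [0.7, -0.1, -1.3]
grip_width: 48.9
gripper_force: 62.3
t: 16.43
position: [588.0, -24.9, 46.4]
tcp_rot: [0.664, 0.747, -0.0, 0.0]
ft_force: [-6.7, 0.8, 12.8]
grip_width: 48.9
gripper_force: 63.7
```

```bash
python3 -m creep '[[[0,0,-0.001],[0,0,0],0.064],[[0,0,-0.001],[0,0,0],0.064],[[0,0,-0.001],[0,0,0],0.064],[[0,0,-0.001],[0,0,0],0.064],[[0,0,-0.03],[0,0,0],0.064],[[0,0,-0.06],[0,0,0],0.064],[[0,0,-0.1],[0,0,0],0.064],[[0,0,-0.12],[0,0,0],0.064],[[0,0,-0.12],[0,0,0],0.064],[[0,0,-0.12],[0,0,0],0.064]]'
python3 -c "
from go import *
candle('round',398,-342)"
```

```text
t: 17.27
position: [588.8, -25.2, 166.0]
tcp_rot: [0.664, 0.747, 0.001, 0.002]
ft_force: [0.1, 0.1, -0.1]
grip_width: 64.3
gripper_force: 0.0
at [586.9 -24.7 163.1] sd [0.4 0.1 0.7] grip 64.0 t 17.4667
seen [[610, -229, 272], [610, -339, 287], [511, -362, 315], [495, -452, 289], [398, -342, 299], [391, -229, 261]]
pose [ 3.98173e+02 -3.41561e+02  2.30000e-02] cost 0.058
140 yaw 0.118 [-0.2926, -0.2244, 0.0235] [-0.1, -0.0, -0.0]
30 yaw 0.118 [-0.2926, -0.2242, 0.1335] [-0.1, -0.0, -0.0]
```

```bash
python3 -m creep '[[[-0.02,-0.015,0],[0,0,0],0.08],[[-0.05,-0.038,0],[0,0,0],0.08],[[-0.08,-0.061,0],[0,0,0],0.08],[[-0.11,-0.084,0],[0,0,0],0.08],[[-0.14,-0.107,0],[0,0,0],0.08],[[-0.17,-0.13,0],[0,0,0],0.08],[[-0.2,-0.153,0],[0,0,0],0.08],[[-0.23,-0.176,0.01],[0,0,0],0.08],[[-0.26,-0.2,0.02],[0,0,0],0.08],[[-0.2926,-0.2244,0.04],[0,0,0],0.08]]';python3 -m creep '[[[0,0,0],[0,0,0],0.08],[[0,0,0],[0,0,0],0.08],[[0,0,0],[0,0,0],0.08]]'
python3 -c "
from go import *
p,Rc,im,sd=state(3);print(p,sd,*[v.tolist() for v in cmd(p,Rc,(398.2,-341.6,30),.118)])"
```

```text
t: 18.3
position: [399.8, -340.7, 126.3]
tcp_rot: [0.664, 0.747, -0.0, 0.001]
ft_force: [0.3, -1.1, 0.9]
grip_width: 79.7
gripper_force: 0.0
t: 18.55
position: [400.3, -338.3, 125.2]
tcp_rot: [0.665, 0.747, 0.0, -0.001]
ft_force: [0.9, 0.3, 0.7]
grip_width: 79.5
gripper_force: 0.0
[ 401.36812898 -337.95293383  126.19756617] [0.28122457 0.04917453 0.29573864] [-0.0033, -0.0036, 0.0962] [-0.0, -0.0, 0.0]
```

```bash
python3 -m creep '[[[-0.0033,-0.0036,0.03],[0,0,0],0.08],[[-0.0033,-0.0036,0.06],[0,0,0],0.08],[[-0.0033,-0.0036,0.085],[0,0,0],0.08],[[-0.0033,-0.0036,0.096],[0,0,0],0.08],[[-0.0033,-0.0036,0.096],[0,0,0],0.08],[[-0.0033,-0.0036,0.096],[0,0,0],0.0],[[-0.0033,-0.0036,0.096],[0,0,0],0.0],[[-0.0033,-0.0036,0.096],[0,0,0],0.0],[[-0.0033,-0.0036,0.096],[0,0,0],0.0],[[-0.0033,-0.0036,0.096],[0,0,0],0.0]]'
python3 -m creep '[[[0,0,0],[0,0,0],0],[[0,0,0],[0,0,0],0],[[0,0,-0.01],[0,0,0],0],[[0,0,-0.03],[0,0,0],0],[[0,0,-0.05],[0,0,0],0],[[0,0,-0.07],[0,0,0],0],[[0,0,-0.09],[0,0,0],0],[[0,0,-0.11],[0,0,0],0],[[0,0,-0.11],[0,0,0],0],[[0,0,-0.11],[0,0,0],0]]'
python3 -c "
from go import *
place('round',-1)"
```

```text
t: 19.53
position: [399.1, -344.2, 32.6]
tcp_rot: [0.664, 0.747, -0.001, 0.002]
ft_force: [1.2, 0.5, 6.7]
grip_width: 48.9
gripper_force: 62.1
t: 20.37
position: [398.2, -343.4, 142.1]
tcp_rot: [0.664, 0.747, -0.001, 0.002]
ft_force: [0.3, -0.6, -1.3]
grip_width: 48.6
gripper_force: 62.1
at [ 397.2 -342.   139.7] sd [0.2 0.3 0.6] grip 48.6 t 20.5667
nest [501.3 -35.1]
150 [0.2927, 0.1393, -0.0103] [-0.0, -0.0, -0.0]
60 [0.2926, 0.1393, 0.0797] [-0.0, -0.0, -0.0]
44 [0.2926, 0.1393, 0.0957] [-0.0, -0.0, -0.0]
```

```bash
python3 -m creep '[[[0.02,0.01,0],[0,0,0],0],[[0.055,0.026,0],[0,0,0],0],[[0.09,0.043,0],[0,0,0],0],[[0.125,0.06,0],[0,0,0],0],[[0.16,0.076,0],[0,0,0],0],[[0.195,0.093,0],[0,0,0],0],[[0.23,0.11,0],[0,0,0],0],[[0.26,0.124,0.01],[0,0,0],0],[[0.28,0.133,0.02],[0,0,0],0],[[0.2926,0.1393,0.04],[0,0,0],0]]'; python3 -m creep '[[[0,0,0.02],[0,0,0],0],[[0,0,0.02],[0,0,0],0],[[0,0,0.02],[0,0,0],0],[[0,0,0.02],[0,0,0],0]]'
python3 -c "
from go import *
place('round',-1)"
```

```text
t: 21.4
position: [503.0, -33.3, 100.5]
tcp_rot: [0.664, 0.748, 0.0, 0.001]
ft_force: [-0.1, -0.9, -1.2]
grip_width: 48.8
gripper_force: 62.1
t: 21.73
position: [501.8, -36.2, 80.4]
tcp_rot: [0.665, 0.747, -0.0, 0.0]
ft_force: [0.9, -0.5, -0.9]
grip_width: 48.6
gripper_force: 62.3
at [502.5 -36.5  81.3] sd [0.1 0.1 0.1] grip 49.1 t 21.9333
nest [501.3 -35.1]
150 [0.0015, -0.0009, -0.0687] [0.1, 0.1, -0.1]
60 [0.0016, -0.0011, 0.0213] [0.1, 0.1, -0.1]
44 [0.0017, -0.0011, 0.0373] [0.1, 0.1, -0.1]
```

```bash
python3 -m creep '[[[0.0015,-0.001,0.007],[0,0,0],0],[[0.0015,-0.001,0.013],[0,0,0],0],[[0.0015,-0.001,0.019],[0,0,0],0],[[0.0015,-0.001,0.024],[0,0,0],0],[[0.0015,-0.001,0.024],[0,0,0],0]]'; python3 -m creep '[[[0,0,0.003],[0,0,0],0],[[0,0,0.006],[0,0,0],0],[[0,0,0.008],[0,0,0],0],[[0,0,0.008],[0,0,0],0]]';  python3 -m creep '[[[0,0,0.001],[0,0,0],0],[[0,0,0.0025],[0,0,0],0],[[0,0,0.004],[0,0,0],0],[[0,0,0.004],[0,0,0],0]]'
```

```text
t: 22.35
position: [500.5, -34.7, 55.1]
tcp_rot: [0.665, 0.747, -0.0, 0.0]
ft_force: [1.1, -2.1, -3.5]
grip_width: 48.4
gripper_force: 62.4
t: 22.68
position: [500.8, -34.6, 47.9]
tcp_rot: [0.664, 0.747, -0.0, 0.0]
ft_force: [1.7, -2.8, -3.3]
grip_width: 49.0
gripper_force: 62.6
t: 23.02
position: [501.0, -34.7, 46.6]
tcp_rot: [0.664, 0.747, -0.001, 0.0]
ft_force: [-9.7, -0.3, 25.7]
grip_width: 49.0
gripper_force: 65.4
```

```bash
python3 -m creep '[[[0,0,-0.002],[0,0,0],0.064],[[0,0,-0.002],[0,0,0],0.064],[[0,0,-0.002],[0,0,0],0.064],[[0,0,-0.002],[0,0,0],0.064],[[0,0,-0.03],[0,0,0],0.064],[[0,0,-0.06],[0,0,0],0.064],[[0,0,-0.1],[0,0,0],0.064],[[0,0,-0.12],[0,0,0],0.064],[[0,0,-0.12],[0,0,0],0.064],[[0,0,-0.12],[0,0,0],0.064]]'
python3 -c "
from go import *
candle('square',391,-229)"
```

```text
t: 23.85
position: [501.4, -34.4, 165.1]
tcp_rot: [0.664, 0.747, 0.0, 0.001]
ft_force: [0.4, 0.3, -1.0]
grip_width: 64.0
gripper_force: 0.0
at [499.6 -34.  162.7] sd [0.4 0.1 0.5] grip 64.3 t 24.05
seen [[609, -230, 275], [610, -339, 289], [511, -363, 320], [495, -452, 291], [392, -229, 254]]
pose [ 3.91650e+02 -2.28174e+02  1.67000e-01] cost 0.079
140 yaw 0.167 [-0.1803, -0.1299, 0.0229] [-0.1, -0.0, -2.8]
30 yaw 0.167 [-0.1803, -0.1296, 0.1329] [-0.1, -0.0, -2.8]
```

```bash
python3 -m creep '[[[-0.015,-0.011,0],[0,0,-1],0.075],[[-0.045,-0.033,0],[0,0,-1.5],0.075],[[-0.075,-0.054,0],[0,0,-1.5],0.075],[[-0.105,-0.076,0],[0,0,-1.5],0.075],[[-0.135,-0.098,0.01],[0,0,-1.5],0.075],[[-0.165,-0.119,0.02],[0,0,-1.5],0.075],[[-0.18,-0.13,0.035],[0,0,-1.5],0.075],[[-0.18,-0.13,0.04],[0,0,-1.5],0.075],[[-0.18,-0.13,0.04],[0,0,-1.5],0.075],[[-0.18,-0.13,0.04],[0,0,-1.5],0.075]]'
python3 -c "
from go import *
p,Rc,im,sd=state(3);print(p,sd,*[v.tolist() for v in cmd(p,Rc,(391.6,-228.2,30),.14)])"
```

```text
t: 24.88
position: [392.2, -227.2, 123.4]
tcp_rot: [0.655, 0.756, 0.0, -0.001]
ft_force: [-0.1, -0.2, 1.1]
grip_width: 74.9
gripper_force: 0.0
[ 393.14147912 -227.41895583  124.40276674] [0.20956086 0.0718517  0.25764848] [-0.0005, -0.0016, 0.0944] [-0.0, 0.0, 0.3]
```

```bash
python3 -m creep '[[[-0.0005,-0.0015,0.03],[0,0,0.3],0.075],[[-0.0005,-0.0015,0.06],[0,0,0.3],0.075],[[-0.0005,-0.0015,0.085],[0,0,0.3],0.075],[[-0.0005,-0.0015,0.094],[0,0,0.3],0.075],[[-0.0005,-0.0015,0.094],[0,0,0.3],0.075],[[-0.0005,-0.0015,0.094],[0,0,0.3],0.0],[[-0.0005,-0.0015,0.094],[0,0,0.3],0.0],[[-0.0005,-0.0015,0.094],[0,0,0.3],0.0],[[-0.0005,-0.0015,0.094],[0,0,0.3],0.0],[[-0.0005,-0.0015,0.094],[0,0,0.3],0.0]]'
python3 -m creep '[[[0,0,0],[0,0,0],0],[[0,0,0],[0,0,0],0],[[0,0,-0.01],[0,0,0],0],[[0,0,-0.03],[0,0,0],0],[[0,0,-0.05],[0,0,0],0],[[0,0,-0.07],[0,0,0],0],[[0,0,-0.09],[0,0,0],0],[[0,0,-0.11],[0,0,0],0],[[0,0,-0.11],[0,0,0],0],[[0,0,-0.11],[0,0,0],0]]'
python3 -c "
from go import *
place('square',-1)"
```

```text
t: 25.87
position: [392.6, -230.3, 32.3]
tcp_rot: [0.657, 0.754, -0.0, 0.002]
ft_force: [-0.4, 1.0, 6.4]
grip_width: 41.1
gripper_force: 61.3
t: 26.7
position: [391.8, -229.7, 141.8]
tcp_rot: [0.657, 0.754, -0.0, 0.002]
ft_force: [-0.7, -0.3, -1.7]
grip_width: 40.9
gripper_force: 60.6
at [ 390.6 -228.5  139.6] sd [0.3 0.3 0.6] grip 41.5 t 26.9
nest [492.6  38.4]
150 [0.2503, 0.1377, -0.0104] [-0.1, -0.0, 1.2]
60 [0.2503, 0.1378, 0.0796] [-0.1, -0.0, 1.2]
44 [0.2503, 0.1378, 0.0956] [-0.1, -0.0, 1.2]
```

```bash
python3 -m creep '[[[0.02,0.011,0],[0,0,0.5],0],[[0.05,0.028,0],[0,0,1],0],[[0.08,0.044,0],[0,0,1.2],0],[[0.11,0.06,0],[0,0,1.2],0],[[0.14,0.077,0],[0,0,1.2],0],[[0.17,0.094,0],[0,0,1.2],0],[[0.2,0.11,0],[0,0,1.2],0],[[0.23,0.127,0],[0,0,1.2],0],[[0.2503,0.1378,0],[0,0,1.2],0],[[0.2503,0.1378,0.02],[0,0,1.2],0]]'; python3 -m creep '[[[0,0,0.02],[0,0,0],0],[[0,0,0.04],[0,0,0],0],[[0,0,0.04],[0,0,0],0],[[0,0,0.04],[0,0,0],0]]'
python3 -c "
from go import *
place('square',-1)"
```

```text
t: 27.73
position: [496.3, 41.3, 122.2]
tcp_rot: [0.663, 0.749, 0.002, 0.002]
ft_force: [1.1, -0.1, -2.5]
grip_width: 41.6
gripper_force: 60.8
t: 28.07
position: [491.4, 38.1, 78.4]
tcp_rot: [0.664, 0.747, -0.002, -0.002]
ft_force: [0.9, 0.2, -1.7]
grip_width: 41.4
gripper_force: 60.8
at [493.6  37.6  80.7] sd [0.6 0.1 0.6] grip 41.4 t 28.2667
nest [492.6  38.4]
150 [0.0009, -0.0009, -0.0693] [0.0, 0.0, -0.1]
60 [0.0009, -0.0009, 0.0207] [0.0, 0.0, -0.1]
44 [0.0009, -0.0009, 0.0367] [0.0, 0.0, -0.1]
```

```bash
python3 -m creep '[[[0.001,-0.001,0.007],[0,0,0],0],[[0.001,-0.001,0.013],[0,0,0],0],[[0.001,-0.001,0.019],[0,0,0],0],[[0.001,-0.001,0.024],[0,0,0],0],[[0.001,-0.001,0.024],[0,0,0],0]]'; python3 -m creep '[[[0,0,0.003],[0,0,0],0],[[0,0,0.006],[0,0,0],0],[[0,0,0.008],[0,0,0],0],[[0,0,0.008],[0,0,0],0]]';  python3 -m creep '[[[0,0,0.001],[0,0,0],0],[[0,0,0.0025],[0,0,0],0],[[0,0,0.004],[0,0,0],0],[[0,0,0.004],[0,0,0],0]]'
```

```text
t: 28.68
position: [490.9, 38.8, 54.7]
tcp_rot: [0.665, 0.747, -0.001, -0.001]
ft_force: [0.7, 0.2, -2.0]
grip_width: 41.2
gripper_force: 60.9
t: 29.02
position: [491.8, 38.7, 47.7]
tcp_rot: [0.664, 0.747, -0.0, -0.0]
ft_force: [-0.7, 0.6, -1.5]
grip_width: 41.0
gripper_force: 60.9
t: 29.35
position: [492.4, 38.7, 46.3]
tcp_rot: [0.664, 0.747, -0.0, 0.0]
ft_force: [-9.3, 1.2, 20.2]
grip_width: 41.1
gripper_force: 63.4
```

Home. Next is the square at (609,-229).

```bash
python3 -m creep '[[[0,0,-0.002],[0,0,0],0.056],[[0,0,-0.002],[0,0,0],0.056],[[0,0,-0.002],[0,0,0],0.056],[[0,0,-0.002],[0,0,0],0.056],[[0,0,-0.03],[0,0,0],0.056],[[0,0,-0.06],[0,0,0],0.056],[[0,0,-0.1],[0,0,0],0.056],[[0,0,-0.12],[0,0,0],0.056],[[0,0,-0.12],[0,0,0],0.056],[[0,0,-0.12],[0,0,0],0.056]]'
python3 -c "
from go import *
candle('square',609,-229)"
```

```text
t: 30.18
position: [493.0, 38.6, 165.3]
tcp_rot: [0.664, 0.747, 0.001, 0.001]
ft_force: [0.2, -0.7, -1.1]
grip_width: 56.5
gripper_force: 0.0
at [491.2  38.9 162.8] sd [0.4 0.1 0.5] grip 55.8 t 30.3833
seen [[609, -229, 272], [610, -339, 291], [511, -362, 317], [494, -452, 289]]
pose [ 6.09130e+02 -2.28829e+02  4.89000e-01] cost 0.053
140 yaw 0.489 [-0.2797, 0.0859, 0.0226] [-0.1, -0.0, -21.3]
30 yaw 0.489 [-0.2797, 0.0862, 0.1326] [-0.1, -0.0, -21.3]
```

```bash
python3 -m creep '[[[-0.02,0.005,0],[0,0,-5],0.078],[[-0.055,0.015,0],[0,0,-10],0.078],[[-0.09,0.03,0],[0,0,-15],0.078],[[-0.125,0.04,0],[0,0,-20],0.078],[[-0.16,0.05,0],[0,0,-21.5],0.078],[[-0.195,0.06,0],[0,0,-21.5],0.078],[[-0.23,0.07,0.01],[0,0,-21.5],0.078],[[-0.265,0.08,0.02],[0,0,-21.5],0.078],[[-0.28,0.086,0.04],[0,0,-21.5],0.078],[[-0.28,0.086,0.04],[0,0,-21.5],0.078]]'
python3 -m creep '[[[0,0,0],[0,0,0],0.078],[[0,0,0],[0,0,0],0.078]]'
python3 -c "
from go import *
p,Rc,im,sd=state(3);print(p,sd,*[v.tolist() for v in cmd(p,Rc,(609.1,-228.9,30),.498)])"
```

```text
t: 31.22
position: [608.3, -231.9, 118.2]
tcp_rot: [0.515, 0.857, -0.001, -0.003]
ft_force: [-1.7, 0.8, 0.1]
grip_width: 77.8
gripper_force: 0.0
t: 31.38
position: [609.4, -228.4, 123.0]
tcp_rot: [0.513, 0.858, -0.0, -0.001]
ft_force: [0.1, 0.8, 1.5]
grip_width: 78.2
gripper_force: 0.0
[ 610.24813584 -228.28927622  124.65198705] [0.23247755 0.01932057 0.4588635 ] [0.0, -0.0013, 0.0947] [-0.0, 0.0, -0.3]
```

```bash
python3 -m creep '[[[0,-0.0013,0.03],[0,0,-0.3],0.078],[[0,-0.0013,0.06],[0,0,-0.3],0.078],[[0,-0.0013,0.085],[0,0,-0.3],0.078],[[0,-0.0013,0.0945],[0,0,-0.3],0.078],[[0,-0.0013,0.0945],[0,0,-0.3],0.078],[[0,-0.0013,0.0945],[0,0,-0.3],0.0],[[0,-0.0013,0.0945],[0,0,-0.3],0.0],[[0,-0.0013,0.0945],[0,0,-0.3],0.0],[[0,-0.0013,0.0945],[0,0,-0.3],0.0],[[0,-0.0013,0.0945],[0,0,-0.3],0.0]]'
python3 -m creep '[[[0,0,0],[0,0,0],0],[[0,0,0],[0,0,0],0],[[0,0,-0.01],[0,0,0],0],[[0,0,-0.03],[0,0,0],0],[[0,0,-0.05],[0,0,0],0],[[0,0,-0.07],[0,0,0],0],[[0,0,-0.09],[0,0,0],0],[[0,0,-0.11],[0,0,0],0],[[0,0,-0.11],[0,0,0],0],[[0,0,-0.11],[0,0,0],0]]'
python3 -c "
from go import *
place('square',1)"
```

```text
t: 32.37
position: [610.8, -231.0, 32.6]
tcp_rot: [0.511, 0.859, -0.0, 0.002]
ft_force: [-1.3, 0.1, 6.9]
grip_width: 41.5
gripper_force: 61.1
t: 33.2
position: [609.9, -230.3, 141.5]
tcp_rot: [0.511, 0.859, -0.0, 0.002]
ft_force: [-0.0, -1.4, -1.3]
grip_width: 41.3
gripper_force: 60.5
at [ 608.3 -229.4  138.5] sd [0.4 0.2 0.7] grip 41.3 t 33.4
nest [578.   48.5]
150 [0.2587, 0.1061, -0.0113] [-0.1, -0.1, 21.8]
60 [0.2586, 0.1062, 0.0787] [-0.1, -0.1, 21.8]
44 [0.2586, 0.1062, 0.0947] [-0.1, -0.1, 21.8]
```

```bash
python3 -m creep '[[[0.02,0.008,-0.01],[0,0,4],0],[[0.05,0.02,-0.01],[0,0,8],0],[[0.08,0.033,-0.01],[0,0,12],0],[[0.11,0.045,-0.01],[0,0,16],0],[[0.14,0.057,-0.01],[0,0,20],0],[[0.17,0.07,-0.01],[0,0,21.8],0],[[0.2,0.082,-0.01],[0,0,21.8],0],[[0.23,0.094,-0.01],[0,0,21.8],0],[[0.2587,0.1062,0],[0,0,21.8],0],[[0.2587,0.1062,0.02],[0,0,21.8],0]]'; python3 -m creep '[[[0,0,0.02],[0,0,0],0],[[0,0,0.04],[0,0,0],0],[[0,0,0.04],[0,0,0],0],[[0,0,0.04],[0,0,0],0],[[0,0,0.04],[0,0,0],0]]'
python3 -c "
from go import *
place('square',1)"
```

```text
t: 34.23
position: [579.0, 53.4, 120.5]
tcp_rot: [0.663, 0.749, 0.001, 0.0]
ft_force: [0.0, -0.6, -1.5]
grip_width: 41.2
gripper_force: 60.6
t: 34.65
position: [579.2, 47.9, 80.0]
tcp_rot: [0.665, 0.747, -0.0, 0.0]
ft_force: [0.7, -0.2, -1.2]
grip_width: 41.7
gripper_force: 60.6
at [579.9  47.8  80.9] sd [0.1 0.  0.1] grip 41.6 t 34.85
nest [578.   48.5]
150 [0.0009, -0.0017, -0.0691] [0.1, 0.1, -0.1]
60 [0.001, -0.0018, 0.0209] [0.1, 0.1, -0.1]
44 [0.001, -0.0019, 0.0369] [0.1, 0.1, -0.1]
```

```bash
python3 -m creep '[[[0.001,-0.0015,0.007],[0,0,0],0],[[0.001,-0.0015,0.013],[0,0,0],0],[[0.001,-0.0015,0.019],[0,0,0],0],[[0.001,-0.0015,0.024],[0,0,0],0],[[0.001,-0.0015,0.024],[0,0,0],0]]'; python3 -m creep '[[[0,0,0.003],[0,0,0],0],[[0,0,0.006],[0,0,0],0],[[0,0,0.008],[0,0,0],0],[[0,0,0.008],[0,0,0],0]]';  python3 -m creep '[[[0,0,0.001],[0,0,0],0],[[0,0,0.0025],[0,0,0],0],[[0,0,0.004],[0,0,0],0],[[0,0,0.004],[0,0,0],0]]'
```

```text
t: 35.27
position: [577.0, 48.2, 54.5]
tcp_rot: [0.665, 0.747, -0.001, 0.0]
ft_force: [0.2, -3.6, -3.7]
grip_width: 41.3
gripper_force: 62.0
t: 35.6
position: [577.5, 48.4, 47.3]
tcp_rot: [0.665, 0.747, -0.0, 0.001]
ft_force: [1.8, -5.5, -2.3]
grip_width: 41.1
gripper_force: 62.2
t: 35.93
position: [577.7, 48.5, 46.4]
tcp_rot: [0.664, 0.747, -0.001, 0.0]
ft_force: [-9.8, -4.4, 23.1]
grip_width: 41.1
gripper_force: 65.0
```

Home. Now the slab at (610,-339).

```bash
python3 -m creep '[[[0,0,-0.002],[0,0,0],0.056],[[0,0,-0.002],[0,0,0],0.056],[[0,0,-0.002],[0,0,0],0.056],[[0,0,-0.002],[0,0,0],0.056],[[0,0,-0.03],[0,0,0],0.056],[[0,0,-0.06],[0,0,0],0.056],[[0,0,-0.1],[0,0,0],0.056],[[0,0,-0.12],[0,0,0],0.056],[[0,0,-0.12],[0,0,0],0.056],[[0,0,-0.12],[0,0,0],0.056]]'
python3 -c "
from go import *
candle('slab',610,-339)"
```

```text
t: 36.77
position: [578.1, 49.1, 164.8]
tcp_rot: [0.664, 0.747, 0.001, 0.001]
ft_force: [-0.2, 0.8, -0.7]
grip_width: 56.2
gripper_force: 0.0
at [576.2  49.2 162. ] sd [0.4 0.  0.6] grip 56.0 t 36.9667
seen [[610, -339, 289], [511, -362, 315], [495, -452, 288]]
pose [ 6.10165e+02 -3.38620e+02  4.18000e-01] cost 0.062
140 yaw 0.418 [-0.3891, -0.0116, 0.0219] [-0.2, -0.0, -17.2]
30 yaw 0.418 [-0.3892, -0.0113, 0.1319] [-0.2, -0.0, -17.2]
```

```bash
python3 -m creep '[[[-0.02,0,0],[0,0,-4],0.065],[[-0.06,-0.002,0],[0,0,-8],0.065],[[-0.1,-0.003,0],[0,0,-12],0.065],[[-0.14,-0.005,0],[0,0,-16],0.065],[[-0.18,-0.006,0],[0,0,-17.2],0.065],[[-0.22,-0.007,0],[0,0,-17.2],0.065],[[-0.26,-0.008,0],[0,0,-17.2],0.065],[[-0.3,-0.009,0.01],[0,0,-17.2],0.065],[[-0.34,-0.01,0.02],[0,0,-17.2],0.065],[[-0.37,-0.011,0.04],[0,0,-17.2],0.065]]'
python3 -m creep '[[[-0.018,-0.006,0],[0,0,0],0.065],[[-0.018,-0.006,0],[0,0,0],0.065],[[-0.018,-0.006,0],[0,0,0],0.065],[[-0.018,-0.006,0],[0,0,0],0.065]]'
python3 -c "
from go import *
p,Rc,im,sd=state(3);print(p,sd,*[v.tolist() for v in cmd(p,Rc,(610.1,-338.6,30),.416)])"
```

```text
t: 37.8
position: [610.0, -323.8, 124.0]
tcp_rot: [0.546, 0.838, -0.001, 0.001]
ft_force: [1.3, 0.1, 0.9]
grip_width: 65.0
gripper_force: 0.0
t: 38.13
position: [611.1, -337.7, 122.7]
tcp_rot: [0.545, 0.838, 0.0, -0.001]
ft_force: [-0.6, -0.1, -0.2]
grip_width: 65.1
gripper_force: 0.0
[ 611.64591313 -337.24754223  123.7912134 ] [0.1586152  0.04036183 0.31953605] [-0.0006, -0.0019, 0.0938] [-0.0, -0.0, 0.2]
```

```bash
python3 -m creep '[[[-0.0005,-0.002,0.03],[0,0,0],0.065],[[-0.0005,-0.002,0.06],[0,0,0],0.065],[[-0.0005,-0.002,0.085],[0,0,0],0.065],[[-0.0005,-0.002,0.0935],[0,0,0],0.065],[[-0.0005,-0.002,0.0935],[0,0,0],0.065],[[-0.0005,-0.002,0.0935],[0,0,0],0.0],[[-0.0005,-0.002,0.0935],[0,0,0],0.0],[[-0.0005,-0.002,0.0935],[0,0,0],0.0],[[-0.0005,-0.002,0.0935],[0,0,0],0.0],[[-0.0005,-0.002,0.0935],[0,0,0],0.0]]'
python3 -m creep '[[[0,0,0],[0,0,0],0],[[0,0,0],[0,0,0],0],[[0,0,-0.01],[0,0,0],0],[[0,0,-0.03],[0,0,0],0],[[0,0,-0.05],[0,0,0],0],[[0,0,-0.07],[0,0,0],0],[[0,0,-0.09],[0,0,0],0],[[0,0,-0.11],[0,0,0],0],[[0,0,-0.11],[0,0,0],0],[[0,0,-0.11],[0,0,0],0]]'
python3 -c "
from go import *
place('slab',1)"
```

```text
t: 39.12
position: [611.3, -341.2, 33.1]
tcp_rot: [0.545, 0.838, -0.0, 0.002]
ft_force: [-0.6, 0.9, 6.3]
grip_width: 29.3
gripper_force: 60.2
t: 39.95
position: [610.5, -340.5, 142.1]
tcp_rot: [0.545, 0.838, -0.0, 0.002]
ft_force: [-0.5, -0.4, -2.4]
grip_width: 29.3
gripper_force: 59.4
at [ 609.1 -339.4  138.9] sd [0.3 0.3 0.8] grip 29.3 t 40.15
nest [595.4 -98.4]
150 [0.2258, 0.0852, -0.0109] [-0.1, -0.1, 17.2]
60 [0.2257, 0.0853, 0.0791] [-0.1, -0.1, 17.2]
44 [0.2257, 0.0853, 0.0951] [-0.1, -0.1, 17.2]
```

```bash
python3 -m creep '[[[0.02,0.008,0],[0,0,4],0],[[0.05,0.02,0],[0,0,8],0],[[0.08,0.031,0],[0,0,12],0],[[0.11,0.042,0],[0,0,16],0],[[0.14,0.053,0],[0,0,17.2],0],[[0.17,0.065,0],[0,0,17.2],0],[[0.2,0.076,0],[0,0,17.2],0],[[0.2257,0.0853,0],[0,0,17.2],0],[[0.2257,0.0853,0.02],[0,0,17.2],0],[[0.2257,0.0853,0.04],[0,0,17.2],0]]'; python3 -m creep '[[[0,0,0.02],[0,0,0],0],[[0,0,0.02],[0,0,0],0],[[0,0,0.02],[0,0,0],0],[[0,0,0.02],[0,0,0],0]]'
python3 -c "
from go import *
place('slab',1)"
```

```text
t: 40.98
position: [596.7, -97.1, 100.0]
tcp_rot: [0.663, 0.748, 0.0, 0.001]
ft_force: [-0.2, -0.5, -1.6]
grip_width: 29.4
gripper_force: 59.5
t: 41.32
position: [596.5, -99.3, 80.5]
tcp_rot: [0.665, 0.747, -0.0, 0.0]
ft_force: [0.8, 0.4, -1.0]
grip_width: 29.4
gripper_force: 59.4
at [597.2 -99.6  81.5] sd [0.1 0.  0.1] grip 28.9 t 41.5167
nest [595.4 -98.4]
150 [0.0013, -0.0015, -0.0685] [0.1, 0.1, -0.1]
60 [0.0014, -0.0017, 0.0215] [0.1, 0.1, -0.1]
44 [0.0014, -0.0017, 0.0375] [0.1, 0.1, -0.1]
```

```bash
python3 -m creep '[[[0.001,-0.0015,0.007],[0,0,0],0],[[0.001,-0.0015,0.013],[0,0,0],0],[[0.001,-0.0015,0.019],[0,0,0],0],[[0.001,-0.0015,0.024],[0,0,0],0],[[0.001,-0.0015,0.024],[0,0,0],0]]'; python3 -m creep '[[[0,0,0.003],[0,0,0],0],[[0,0,0.006],[0,0,0],0],[[0,0,0.008],[0,0,0],0],[[0,0,0.008],[0,0,0],0]]';  python3 -m creep '[[[0,0,0.001],[0,0,0],0],[[0,0,0.0025],[0,0,0],0],[[0,0,0.004],[0,0,0],0],[[0,0,0.004],[0,0,0],0]]'
```

```text
t: 41.93
position: [594.1, -98.5, 54.7]
tcp_rot: [0.664, 0.747, -0.001, -0.0]
ft_force: [0.5, -2.1, -3.3]
grip_width: 29.1
gripper_force: 59.4
t: 42.27
position: [594.6, -98.4, 47.9]
tcp_rot: [0.664, 0.747, -0.0, 0.0]
ft_force: [0.0, -0.8, -2.3]
grip_width: 29.5
gripper_force: 59.6
t: 42.6
position: [594.9, -98.4, 47.1]
tcp_rot: [0.664, 0.747, -0.001, 0.0]
ft_force: [-8.8, 1.8, 20.1]
grip_width: 29.3
gripper_force: 62.3
```

Home. Now the last slab at (511,-362).

```bash
python3 -m creep '[[[0,0,-0.002],[0,0,0],0.044],[[0,0,-0.002],[0,0,0],0.044],[[0,0,-0.002],[0,0,0],0.044],[[0,0,-0.002],[0,0,0],0.044],[[0,0,-0.03],[0,0,0],0.044],[[0,0,-0.06],[0,0,0],0.044],[[0,0,-0.1],[0,0,0],0.044],[[0,0,-0.12],[0,0,0],0.044],[[0,0,-0.12],[0,0,0],0.044],[[0,0,-0.12],[0,0,0],0.044]]'
python3 -c "
from go import *
candle('slab',511,-362)"
```

```text
t: 43.43
position: [595.6, -98.4, 165.7]
tcp_rot: [0.664, 0.747, 0.0, 0.002]
ft_force: [-0.8, 0.3, -1.2]
grip_width: 44.2
gripper_force: 0.0
at [593.8 -97.9 162.8] sd [0.4 0.1 0.7] grip 44.2 t 43.6333
seen [[511, -362, 314], [495, -452, 285]]
pose [ 5.11228e+02 -3.61257e+02 -3.00000e-01] cost 0.038
140 yaw -0.3 [-0.2519, -0.1128, 0.0229] [-0.1, -0.0, 23.9]
30 yaw -0.3 [-0.252, -0.1126, 0.1329] [-0.1, -0.0, 23.9]
```

```bash
python3 -m creep '[[[-0.02,-0.009,0],[0,0,4],0.065],[[-0.05,-0.022,0],[0,0,9],0.065],[[-0.08,-0.036,0],[0,0,14],0.065],[[-0.11,-0.05,0],[0,0,19],0.065],[[-0.14,-0.063,0],[0,0,23.9],0.065],[[-0.17,-0.076,0],[0,0,23.9],0.065],[[-0.2,-0.09,0.01],[0,0,23.9],0.065],[[-0.23,-0.103,0.02],[0,0,23.9],0.065],[[-0.252,-0.1127,0.04],[0,0,23.9],0.065],[[-0.252,-0.1127,0.04],[0,0,23.9],0.065]]'
python3 -m creep '[[[0,0,0],[0,0,0],0.065],[[0,0,0],[0,0,0],0.065],[[0,0,0],[0,0,0],0.065]]'
python3 -c "
from go import *
p,Rc,im,sd=state(3);print(p,sd,*[v.tolist() for v in cmd(p,Rc,(511.2,-361.3,30),-.3)])"
```

```text
t: 44.47
position: [508.2, -364.3, 119.1]
tcp_rot: [0.806, 0.592, -0.001, -0.003]
ft_force: [-1.4, 1.2, -0.7]
grip_width: 64.9
gripper_force: 0.0
t: 44.72
position: [512.8, -360.7, 124.5]
tcp_rot: [0.804, 0.594, -0.0, 0.0]
ft_force: [-0.1, 0.0, 1.2]
grip_width: 65.1
gripper_force: 0.0
[ 513.11129105 -360.75173425  125.07611413] [0.03503253 0.06889955 0.10042912] [-0.001, -0.0018, 0.0951] [0.1, 0.0, 0.1]
```

```bash
python3 -m creep '[[[-0.001,-0.002,0.03],[0,0,0],0.065],[[-0.001,-0.002,0.06],[0,0,0],0.065],[[-0.001,-0.002,0.085],[0,0,0],0.065],[[-0.001,-0.002,0.095],[0,0,0],0.065],[[-0.001,-0.002,0.095],[0,0,0],0.065],[[-0.001,-0.002,0.095],[0,0,0],0.0],[[-0.001,-0.002,0.095],[0,0,0],0.0],[[-0.001,-0.002,0.095],[0,0,0],0.0],[[-0.001,-0.002,0.095],[0,0,0],0.0],[[-0.001,-0.002,0.095],[0,0,0],0.0]]'
python3 -m creep '[[[0,0,0],[0,0,0],0],[[0,0,0],[0,0,0],0],[[0,0,-0.01],[0,0,0],0],[[0,0,-0.03],[0,0,0],0],[[0,0,-0.05],[0,0,0],0],[[0,0,-0.07],[0,0,0],0],[[0,0,-0.09],[0,0,0],0],[[0,0,-0.11],[0,0,0],0],[[0,0,-0.11],[0,0,0],0],[[0,0,-0.11],[0,0,0],0]]'
python3 -c "
from go import *
place('slab',-1)"
```

```text
t: 45.7
position: [511.3, -363.4, 31.8]
tcp_rot: [0.805, 0.594, 0.0, 0.002]
ft_force: [0.2, 0.3, 7.0]
grip_width: 29.2
gripper_force: 60.0
t: 46.53
position: [510.7, -362.7, 141.2]
tcp_rot: [0.805, 0.594, 0.0, 0.002]
ft_force: [-0.5, -0.4, -1.8]
grip_width: 28.8
gripper_force: 59.4
at [ 509.4 -361.5  138.4] sd [0.3 0.3 0.7] grip 29.6 t 46.7333
nest [ 510.  -108.5]
150 [0.2418, -0.0742, -0.0114] [-0.1, -0.0, -23.9]
60 [0.2418, -0.0741, 0.0786] [-0.1, -0.0, -23.9]
44 [0.2418, -0.074, 0.0946] [-0.1, -0.0, -23.9]
```

```bash
python3 -m creep '[[[0.02,-0.006,0],[0,0,-4],0],[[0.05,-0.015,0],[0,0,-9],0],[[0.08,-0.025,0],[0,0,-14],0],[[0.11,-0.034,0],[0,0,-19],0],[[0.14,-0.043,0],[0,0,-23.9],0],[[0.17,-0.052,0],[0,0,-23.9],0],[[0.2,-0.061,0],[0,0,-23.9],0],[[0.23,-0.07,0],[0,0,-23.9],0],[[0.2418,-0.0741,0.02],[0,0,-23.9],0],[[0.2418,-0.0741,0.04],[0,0,-23.9],0]]'; python3 -m creep '[[[0,0,0.02],[0,0,0],0],[[0,0,0.02],[0,0,0],0],[[0,0,0.02],[0,0,0],0],[[0,0,0.02],[0,0,0],0]]'
python3 -c "
from go import *
place('slab',-1)"
```

```text
t: 47.57
position: [510.7, -106.1, 98.8]
tcp_rot: [0.663, 0.748, 0.0, 0.0]
ft_force: [0.5, -0.1, -1.2]
grip_width: 29.2
gripper_force: 59.5
t: 47.9
position: [510.9, -109.5, 79.6]
tcp_rot: [0.665, 0.747, -0.0, 0.0]
ft_force: [0.5, -0.4, -0.3]
grip_width: 29.5
gripper_force: 59.5
at [ 511.5 -109.8   80.4] sd [0.1 0.  0.1] grip 28.9 t 48.1
nest [ 510.  -108.5]
150 [0.0013, -0.0012, -0.0696] [0.1, 0.1, -0.1]
60 [0.0015, -0.0014, 0.0204] [0.1, 0.1, -0.1]
44 [0.0015, -0.0014, 0.0364] [0.1, 0.1, -0.1]
```

```bash
python3 -m creep '[[[0.001,-0.0015,0.007],[0,0,0],0],[[0.001,-0.0015,0.013],[0,0,0],0],[[0.001,-0.0015,0.019],[0,0,0],0],[[0.001,-0.0015,0.024],[0,0,0],0],[[0.001,-0.0015,0.024],[0,0,0],0]]'; python3 -m creep '[[[0,0,0.003],[0,0,0],0],[[0,0,0.006],[0,0,0],0],[[0,0,0.008],[0,0,0],0],[[0,0,0.008],[0,0,0],0]]';  python3 -m creep '[[[0,0,0.001],[0,0,0],0],[[0,0,0.0025],[0,0,0],0],[[0,0,0.004],[0,0,0],0],[[0,0,0.004],[0,0,0],0]]'
```

```text
t: 48.52
position: [508.7, -108.2, 53.9]
tcp_rot: [0.665, 0.747, -0.0, -0.0]
ft_force: [0.5, 1.0, -1.4]
grip_width: 29.2
gripper_force: 59.5
t: 48.85
position: [508.7, -108.2, 46.7]
tcp_rot: [0.664, 0.747, -0.0, -0.0]
ft_force: [-0.2, 0.5, -1.5]
grip_width: 29.4
gripper_force: 59.5
t: 49.18
position: [509.3, -108.4, 45.8]
tcp_rot: [0.664, 0.748, -0.0, 0.0]
ft_force: [-9.0, 4.7, 23.7]
grip_width: 29.5
gripper_force: 62.9
```

Home. I'll release, rise clear and move aside to check everything.

```bash
python3 -m creep '[[[0,0,-0.002],[0,0,0],0.044],[[0,0,-0.002],[0,0,0],0.044],[[0,0,-0.002],[0,0,0],0.044],[[0,0,-0.002],[0,0,0],0.044],[[0,0,-0.03],[0,0,0],0.044],[[0,0,-0.06],[0,0,0],0.044],[[0,0,-0.1],[0,0,0],0.044],[[0,0,-0.14],[0,0,0],0.044],[[0,0,-0.16],[0,0,0],0.044],[[0,0,-0.16],[0,0,0],0.044]]'
python3 -m creep '[[[-0.03,-0.01,0],[0,0,0],0.044],[[-0.07,-0.03,0],[0,0,0],0.044],[[-0.1,-0.05,0],[0,0,0],0.044],[[-0.13,-0.06,0],[0,0,0],0.044],[[-0.16,-0.08,0],[0,0,0],0.044],[[-0.19,-0.1,0],[0,0,0],0.044],[[-0.22,-0.1,0],[0,0,0],0.044],[[-0.22,-0.1,0],[0,0,0],0.044],[[-0.22,-0.1,0],[0,0,0],0.044],[[-0.22,-0.1,0],[0,0,0],0.044]]'
python3 - <<'E'
from h import *
obs()
I={n:snapshot(n) for n in("top","scene")}
a=cv2.resize(I["top"][150:275,130:370,::-1],(768,400),interpolation=cv2.INTER_CUBIC)
b=cv2.resize(I["scene"][140:250,280:540,::-1],(468,198),interpolation=cv2.INTER_CUBIC)
b=np.pad(b,((0,0),(0,300),(0,0)))
cv2.imwrite("pics/f.png",np.vstack([a,b]))
r=R.from_euler("z",.056)*R.from_euler("y",-.4)
for n in I:
    for d in silhouettes(n,"board_bar")[:1]:
        m=d["pixels"];print(n,d["confidence"],d["centre"],m.sum())
        x,y,w,h=cv2.boundingRect(m.astype(np.uint8));win=(x-8,y-8,w+16,h+16);mm=m[y-8:y+h+8,x-8:x+w+8].astype(float)
        def f(p):
            q=R.from_euler("z",p[2]/50)*R.from_euler("y",-.4)
            return ((render(n,[q.apply(P)+[p[0],p[1],78] for P in MODEL["board"]],win)-mm)**2).sum()
        s0=np.array([468,347.5,2.8]);s=minimize(f,s0,method="Nelder-Mead",options=dict(initial_simplex=[s0,s0+[6,0,0],s0+[0,6,0],s0+[0,0,4]]));print(s.x*[1,1,.02],s.fun/mm.sum(),"in easel",r.inv().apply(np.r_[s.x[:2]-[468,347.5],0]))
E
```

```text
t: 50.02
position: [512.2, -109.7, 209.1]
tcp_rot: [0.664, 0.747, 0.001, 0.005]
ft_force: [0.6, -0.8, 0.4]
grip_width: 43.7
gripper_force: 0.0
t: 50.85
position: [435.1, -337.6, 202.0]
tcp_rot: [0.665, 0.747, 0.0, -0.001]
ft_force: [0.2, 0.4, 0.2]
grip_width: 43.5
gripper_force: 0.0
t50.9 pos [ 435.1 -337.6  202. ] rot [[-0.117, 0.993, -0.001], [0.993, 0.117, 0.002], [0.002, -0.001, -1.0]] F [0.2 0.4 0.2] grip 43.5 0.0
top 0.56 [218.8, 177.4] 4861
[4.64459959e+02 3.51346257e+02 7.18100879e-02] 0.0102104700603735 in easel [-3.05719874  4.03836666  1.2925629 ]
scene 0.94 [205.0, 491.9] 1855
[4.67232892e+02 3.53098934e+02 6.61916468e-02] 0.06607089332218273 in easel [-0.41680691  5.63309235  0.17622313]
```

View pics/f.png

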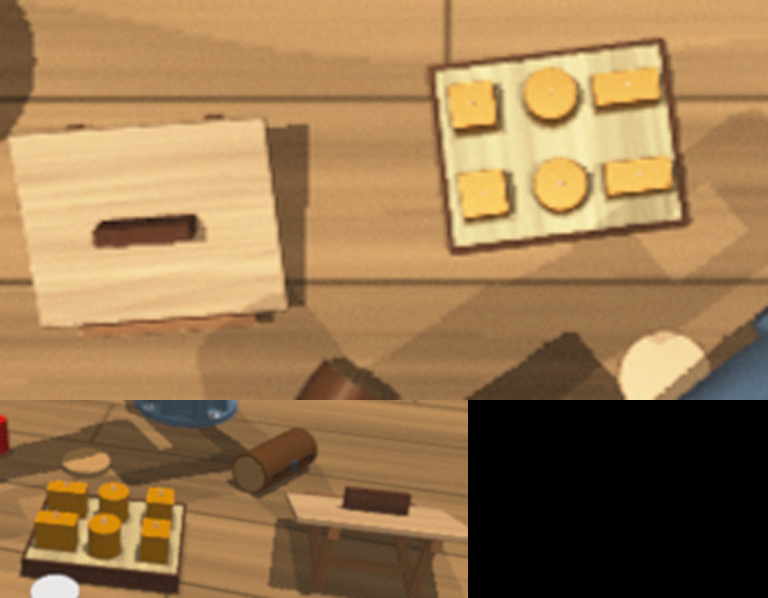

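The picture shows all six candles standing in nests of their own shape. The board lies bar side up against the lip, about 4 mm off centre, and the arm is clear. I'll hand the job in.

```bash
python3 -c "
from rig import workorder
print(workorder.sign_off())"
```

```text
the job is handed in; nothing more can be done
None
```

The job is handed in at about 51 s of the 210 s, but no verdict came back; in my last pictures the board lay bar side up on the easel, about 4 mm off centre and against the lip, and all six candles stood in nests of their own shape, with the cone and honey jar left alone.

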